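# Air a batch of second-hand pocket books

## Robot

A 7-joint arm with a two-finger parallel gripper is mounted at the origin on the work surface. World frame = base frame: x ahead of the robot, y to its left, z up, the work surface at z = 0. Lengths are in m, angles in rad, forces in N, time in s.
With the tool pointing down it reaches from about 0.35 to 0.9 m from the base axis. Payload 8.1 kg.
Tool frame: the origin (TCP) lies midway between the tips of the shut fingers; the grasp point (between the pads) lies 19 mm behind it; z points along the fingers, y is the line along which they close (so a half turn about z gives the same grasp; the last joint's range is limited). The gripper opens to 92 mm and grips with 3 to 60 N. Pads are 19 mm wide; open, the fingers measure 130 mm over their backs; the gripper's body (75 mm by 190 mm) begins 47 mm behind the grasp point.
Start: joints at [1.225, 0.434, 0.025, 1.573, -0.012, 1.134, -0.075], TCP at [0.15, -0.607, 0.227] pointing down, gripper open.
Joint ranges: [-2.62, 2.62], [-0.44, 2.09], [-1.27, 1.32], [0.08, 2.57], [-1.32, 4.46], [0.12, 2], [-2.74, 2.74]. Speed limits (rad/s): [2.22, 2.22, 3.01, 3.01, 3.14, 3.14, 3.14].

## Interface

Orientations are given as a rotation vector (axis times angle).
In Python, from cell import arm gives the robot as it stands.
- The arm moves only by the tool send_rows, never from a script. Its argument "increments" is a list of rows, each a list of 3 entries, a list of its own where there are three numbers: the finger opening in cm, from 0 to 9.18, then the shift along the tool's x, y, z in cm, then the turn, a rotation vector about the tool's x, y, z in rad. A call has 1 to 5 rows; each row shifts and turns the commanded pose from where the row before left it, along the tool's axes as they then stand; what a row does not reach is not made up. A row lasts 1/10 s, in which the tool goes at most 50 mm and 8.59 degrees, less where a joint would pass 70% of its speed; a pose out of reach is approached as far as the arm can. A call is refused whole if a number of a shift passes 5 or a number of a turn 0.15, either way. A call with a gripper value outside its range is refused whole. The fingers move at their own pace and stop on an object; "force" is the grip in N (left out, the last holds). Time passes only in rows, so rows that do not move let the fingers close. It gives the time, the measured TCP pose, the force, the opening and the grip force at its end, in the units of the state.
- arm.observe(): the state, without advancing time (a new reading comes with each control period).
- arm.get_image(name): name is "side" or "top" or "wrist"; returns the picture (420x560x3 uint8, red, green, blue); there is no depth.
- arm.camera_params(name): a dict with "camera_matrix" (3x3 intrinsics, pixels), "R" (3x3) and "t" (3): a world point X has camera coordinates R X + t. Camera axes: x right, y down, z forward; pixel columns grow to the right and rows downward; lengths in m; the calibration is good to about 2 mm. A picture is of the moment at which its call begins: read the wrist's pose just before it. camera_params takes no time and is no camera call; for the wrist camera it gives the pose at the moment of the call.
- arm.sign_off(): hands the job in; it is judged then, once.
The state is a dict: "clock": time; "joints": joint angles; "dq": joint speeds; "joint_efforts": joint torques, N m; "position": TCP position; "ee_rot": TCP orientation; "force": force on the tool from outside, world axes, zero at the start; "ft_torque": the same for the moment, N m; "width": opening from 0.0 (shut) to 1.0 (fully open); "gripper_force": force on a finger pad.
Only numpy, scipy, OpenCV 4.12 (cv2) and the standard library are available. Lean on these libraries where they do the work, as an engineer would, in place of code of your own. Each camera call takes 0.05 s, during which the arm holds its last target. There are 200 camera calls.

## Task

Start a batch of musty pocket books in the airing stand: slide the yellow box fully home under the spout, lay every pocket book that is on the counter in the level tipping tray, then tip the tray up (it has a red handle) so that they all slide together down the spout into the box. Lower the tray back to level, and after that wind the brass key of the fan timer clockwise until it is fully wound, which takes several part turns. Leave the box home under the spout, and the mug, the pile of hardbacks and the bell where they are.

Things in the scene. Friction and masses are not known exactly. Their poses are not given: they have to be found in the camera images.
- stand: the airing stand, fixed: steel base 240 mm (x) x 600 mm (y -370 to +230), 8 mm thick, two slide rails along y, tops 30 mm above the counter, and blue side frames. Origin on the counter under the middle of the spout; z up, y along the rails to the fan, x from spout to tipping tray (all lengths here in these axes). Uprights at x -101 and +110, y +-122 mm
- spout_mouth (a point): middle of the spout's lower edge, 127 mm above the stand's origin. The spout is an open blue hopper: clear opening x -72 to +70 mm, y +-115 mm, side cheeks up to 195 mm above the counter, front plate (x = -74 mm) up to 238 mm; at the back a plate slopes into it from the tray's hinge
- carriage (a joint): travel in m of the yellow carriage box along the rails, growing towards the fan: 0 = pulled right out, 0.21 = fully home at its stop, squarely under the spout. Friction about 1.5 N plus 5 N per m/s; it stays where it is left. Box centre at stand x = 0, y = value - 0.21 m
- box_floor (a point): centre of the inner floor of the carriage box, 37 mm above the counter; axes as the stand's. The box is open at the top, outside 170 mm along x and 250 mm along y, walls 5 mm, rim 117 mm above the counter (10 mm below the spout)
- box_knob (a point): on the black upright knob for pushing the carriage box, a post 18 mm across, top 144 mm above the counter, on a bracket whose top is at 92 mm; it stands 60 mm clear of the box's end away from the fan. This point is on its axis, 122 mm above the counter, 185 mm in -y from the box's centre
- tray (a joint): tilt in rad of the aluminium tipping tray: 0 = level on its rests, grows as the handle side is lifted, 1.3 = end stop. It falls back by its weight (0.6 kg plus books) when let go. Books slide out above about 0.7 rad; lift it to about 1.2 to empty it
- tray_hinge (a point): middle of the tray's hinge line, which runs along the stand's y at stand x = 100 mm, 164 mm above the counter; axes as the stand's
- tray_floor (a point): on the tray's floor, 68 mm from the hinge, midway between the sides, 6 mm above the hinge plane; axes turn with the tray (level: the stand's; x from hinge to handle). Tray open towards the spout, inside 135 mm along x (-68 to +67 from here), 216 mm along y (+-108); side walls 25 mm, back wall 34 mm high. Books fit lengthwise along x at y = +-52 mm, side by side, two layers
- tray_handle (a point): middle of the tray's red handle bar: 14 mm thick, 110 mm long along y, on two thin legs over the back wall; 137.5 mm in tray x from the hinge and 85 mm above the hinge plane (249 mm above the counter at level), 38 mm free between bar and wall. It swings about the hinge line, up and to -x; at 1.2 rad it is 322 mm above the counter
- key (a joint): turn in rad of the brass winding key of the clockwork fan timer: grows clockwise seen from above; 0 = run down, 5.6 = fully wound, a hard stop. It is sprung but stays where it is left, as on a ratchet; winding takes 0.08 to 0.14 N m
- key_grip (a point): middle of the key's flat upright wings, on its vertical axis (stand x 20, y 192 mm), 224 mm above the counter. Wings 52 mm long, 9 mm thick, 32 mm high (208 to 240 mm), along this point's x, which turns with the key (at 0 it is the stand's x). Under it a white dial case 74 mm across, top 190 mm, on the grey fan housing: 170 mm along x, y +155 to +230 mm, 165 mm high
- book1: pocket book with red cover, 100 mm (x) x 60 mm (y) x 26 mm (z, its thickness), about 110 g, rigid; origin at its middle. It starts flat on the counter; absent in some runs
- book2: pocket book with blue cover, 100 mm (x) x 60 mm (y) x 26 mm (z, its thickness), about 110 g, rigid; origin at its middle. It starts flat on the counter; absent in some runs
- book3: pocket book with green cover, 100 mm (x) x 60 mm (y) x 26 mm (z, its thickness), about 110 g, rigid; origin at its middle. It starts flat on the counter; absent in some runs
- book4: pocket book with orange cover, 100 mm (x) x 60 mm (y) x 26 mm (z, its thickness), about 110 g, rigid; origin at its middle. It starts flat on the counter; absent in some runs
- mug: white mug, 80 mm across, 95 mm high, origin under its middle: leave it alone
- hardbacks: pile of four hardbacks, about 120 x 185 x 105 mm, origin under its middle: leave it alone
- bell: brass counter bell, 84 mm across, 56 mm high, origin under its middle: leave it alone
Not all that is in view belongs to the job. Of the things that look like the book4, take the one that is farthest from the robot's base at the start.

How it is judged:
By the outcome, as a careful person would: the job done as asked, in the order asked, and still so for the second after the job is handed in, with the robot touching nothing.
Of book1, book2, book3, book4 only 2 to 4 are there at a start; the rules pass over those that are not, and their reading is None.
At some moment in a run one of book1, book2, book3, book4 may be knocked a few centimetres aside while the robot is not near it.
Once in a run the grip may slacken for a moment while it holds something.
It also fails if it takes over 210 s, if anything falls off the work surface, if the arm or the gripper's body presses on something with over 40 N, if the wrist force passes 120 N, or if a joint passes its speed limit or range.

## Working session

There is one attempt and no reset: what is moved stays moved. The work goes in short steps, Python scripts to look and compute and a tool call to move; the robot and the scene stay as the last step left them, time stands still between calls to the robot, and variables do not carry over. Pictures are saved under pics/ and viewed, at most 14 in all, crops included, and the job is handed in when it is done.

Besides the shell and the picture viewer there is one more tool, called after ">>>" by a JSON object that holds its "api" and its "payload". send_rows: Moves the arm, as the interface text tells. Its arguments: {"type":"object","properties":{"increments":{"type":"array"},"force":{"type":"number"}},"required":["increments"]}

```bash
ls; mkdir -p pics; python3 - <<'E'
from cell import arm
import cv2,json
s=arm.observe();print(s)
for n in("top","side"):
    cv2.imwrite(f"pics/{n}0.png",arm.get_image(n)[:,:,::-1]);print(n,arm.camera_params(n))
E
```

```text
pics
{'clock': 0.0, 'joints': array([ 1.22539144,  0.43521045,  0.02498243,  1.57409131, -0.01162491,
        1.13399331, -0.07509956]), 'dq': array([-9.25687538e-05,  1.80484138e-03,  1.52080020e-05, -2.13498547e-04,
        2.74540055e-04, -4.87265340e-04,  1.78421144e-03]), 'joint_efforts': array([-1.32546527e-03, -6.67833853e+01,  9.85150784e-01, -3.14454675e+01,
       -6.04557549e-02,  4.27585992e-02,  1.92579027e-04]), 'position': array([ 0.15009168, -0.60618741,  0.2259551 ]), 'ee_rot': array([-3.11697183e+00, -3.80138195e-01,  4.86454004e-04]), 'force': array([0.47717491, 0.26018492, 0.37184907]), 'ft_torque': array([ 0.00167781,  0.01996562, -0.01820421]), 'gripper_force': 0.0, 'width': 0.9980385816917383}
top {'camera_matrix': array([[382.97830036,   0.        , 280.48422081],
       [  0.        , 382.97830036, 205.81446984],
       [  0.        ,   0.        ,   1.        ]]), 'R': array([[ 0.01147729, -0.99981297,  0.01556618],
       [-0.98895604, -0.01365033, -0.14757919],
       [ 0.14776407, -0.01370046, -0.98892774]]), 't': array([-0.01234354,  0.57138243,  1.05671335])}
side {'camera_matrix': array([[426.80421704,   0.        , 282.68324515],
       [  0.        , 426.80421704, 211.48135562],
       [  0.        ,   0.        ,   1.        ]]), 'R': array([[-0.9315438 , -0.36310628,  0.01949283],
       [-0.26722393,  0.64723333, -0.71391904],
       [ 0.24661207, -0.67025581, -0.69995688]]), 't': array([0.50113616, 0.25317313, 1.10175219])}
```

View pics/top0.png

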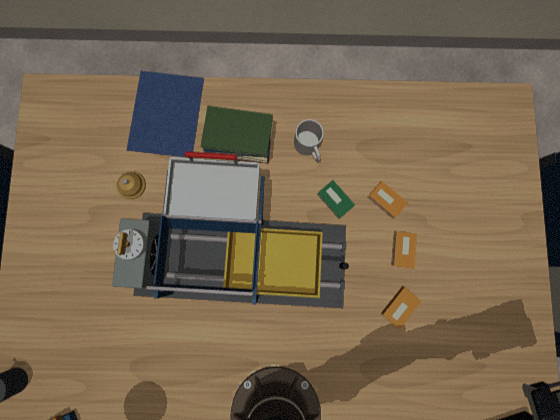

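View pics/side0.png

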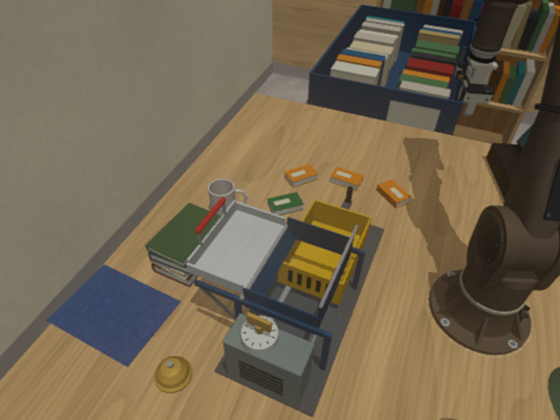

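Candidates for the orange book4: top pixels (388,199), (404,249) and (401,306). By the description it is the one farthest from the base, likely (388,199). Green book3 is at (336,198). There is something blue/orange at (65,415) to check, and no red book is evident. The stand's box is partly out, with the knob at (343,266).

```bash
cat > h.py <<'E'
from cell import arm
import cv2,numpy as np
from scipy.spatial.transform import Rotation as Rn
def ray(cam,uv,z):
    p=arm.camera_params(cam) if isinstance(cam,str) else cam
    K,R,t=p["camera_matrix"],p["R"],p["t"]
    uv=np.atleast_2d(uv).astype(float)
    d=np.c_[uv,np.ones(len(uv))]@np.linalg.inv(K).T@R
    c=-R.T@t
    return c+d*((z-c[2])/d[:,2])[:,None]
def proj(cam,X):
    p=arm.camera_params(cam) if isinstance(cam,str) else cam
    q=np.atleast_2d(X)@p["R"].T+p["t"]; q=q@p["camera_matrix"].T
    return q[:,:2]/q[:,2:]
def blobs(im,lo,hi,amin=60):
    m=cv2.inRange(cv2.cvtColor(im,cv2.COLOR_RGB2HSV),lo,hi)
    m=cv2.morphologyEx(m,cv2.MORPH_CLOSE,np.ones((9,9)))
    cs,_=cv2.findContours(m,cv2.RETR_EXTERNAL,cv2.CHAIN_APPROX_NONE)
    return [c[:,0,:] for c in cs if cv2.contourArea(c)>amin]
COL=dict(orange=((8,150,90),(18,255,255)),green=((65,100,40),(90,255,255)),red=((0,150,80),(6,255,255)),yellow=((21,150,80),(32,255,255)))
def rect(c,cam,z):
    w=ray(cam,c,z)[:,:2]
    (cx,cy),(a,b),th=cv2.minAreaRect((w*1000).astype(np.float32))
    if a<b: a,b,th=b,a,th+90
    return round(cx/1000,4),round(cy/1000,4),round(a),round(b),round(th%180,1)
E
python3 - <<'E'
from h import *
im=arm.get_image("top"); 
for k,(lo,hi) in COL.items():
    for c in blobs(im,lo,hi):
        z={'orange':.026,'green':.026,'red':.255,'yellow':.117}[k]
        r=rect(c,"top",z); print(k,c.mean(0).round(),r,'d',round(np.hypot(*r[:2]),3))
ims=arm.get_image("side")
for k in('orange','green'):
    for c in blobs(ims,*COL[k]): print('side',k,c.mean(0).round(),rect(c,"side",.02))
a=cv2.resize(im[170:330,310:440],None,fx=3,fy=3)[:480]
b=cv2.resize(im[360:420,0:130],None,fx=3,fy=3)
out=np.zeros((480,790,3),np.uint8);out[:,:390]=a[:480,:390];out[:180,400:790]=b
c=cv2.resize(im[200:310,90:220],None,fx=2.7,fy=2.7);out[183:480,400:400+c.shape[1]]=c[:297,:390]
cv2.imwrite("pics/crop1.png",out[:,:,::-1])
E
```

```text
orange [401. 308.] (0.2887, -0.3494, 102, 62, 139.7) d 0.453
orange [404. 250.] (0.4527, -0.3616, 100, 67, 173.6) d 0.579
orange [388. 199.] (0.5993, -0.3201, 101, 60, 49.5) d 0.679
green [336. 199.] (0.5975, -0.1678, 95, 57, 40.2) d 0.621
red [211. 155.] (0.6576, 0.1635, 120, 13, 87.5) d 0.678
yellow [274. 262.] (0.4144, 0.0141, 250, 170, 87.2) d 0.415
side orange [393. 193.] (0.2863, -0.3452, 120, 82, 140.3)
side orange [348. 177.] (0.45, -0.3604, 106, 86, 173.2)
side orange [301. 172.] (0.5996, -0.329, 102, 60, 49.3)
side orange [426.  75.] (0.3006, -1.2283, 213, 60, 178.4)
side orange [502.  81.] (-0.0331, -1.3177, 440, 33, 84.7)
side orange [359.  60.] (0.6264, -1.2479, 220, 69, 0.1)
side orange [552.  26.] (-0.2999, -2.1705, 931, 65, 81.8)
side orange [427.   6.] (0.4195, -2.1562, 248, 44, 93.8)
side green [516.  82.] (-0.0967, -1.3321, 454, 39, 83.2)
```

View pics/crop1.png

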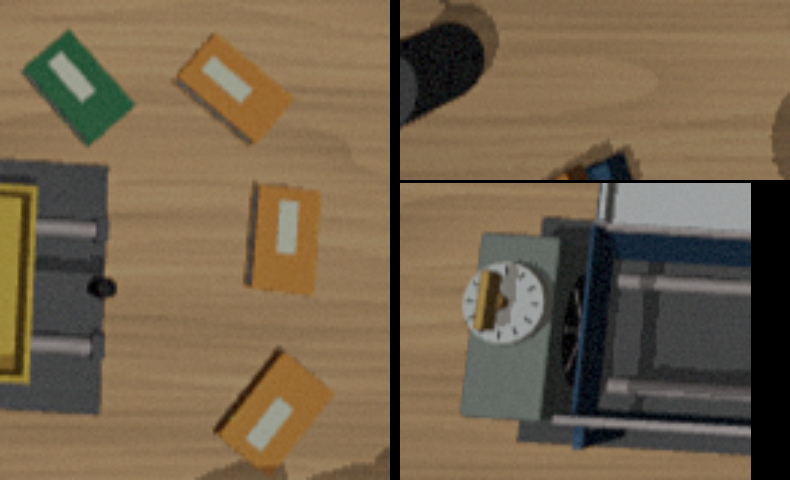

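The close crop shows green book3 at (78,88) and the farthest orange book (book4) at (235,88). The other two oranges, nearer the base, are decoys. The object at the bottom edge is a dark striped clutter item, not a flat labelled book. So book3 and book4 are the two present.

```bash
cat >> h.py <<'E'
YAW=np.radians(-2.7); XA=np.array([np.cos(YAW),np.sin(YAW)]); YA=np.array([-XA[1],XA[0]]); O=np.array([.4200,.1747])
def st(x,y): return O+x*XA+y*YA          # stand -> world
def tost(p): d=np.asarray(p)[:2]-O; return np.round([d@XA,d@YA],4)
def plan(x,y,z,yaw):  # yaw (deg) of tool x, tool pointing down; half turn equivalent not applied
    s=arm.observe(); R=Rn.from_rotvec(s["ee_rot"]); p=s["position"]
    c,sn=np.cos(np.radians(yaw)),np.sin(np.radians(yaw))
    T=Rn.from_matrix(np.array([[c,sn,0],[sn,-c,0],[0,0,-1]]))
    d=np.array([x,y,z])-p
    print("t %.1f pos"%s["clock"],p.round(4),"w %.3f"%s["width"],"gf %.1f"%s["gripper_force"],"F",s["force"].round(1),"j",s["joints"].round(2))
    print("turn(rad)",(R.inv()*T).as_rotvec().round(3),"then shift(cm)",(T.inv().apply(d)*100).round(2))
E
python3 -c "
from h import *
k=st(0,-.346);print(k)
plan(k[0],k[1],.24,87.3)
K=ray('top',[343,266],.14);print(K)"
```

```text
[ 0.40370117 -0.1709159 ]
t 0.2 pos [ 0.1501 -0.6064  0.2263] w 1.001 gf 0.0 F [ 0.4 -0.3  0.2] j [ 1.23  0.43  0.02  1.57 -0.01  1.13 -0.08]
turn(rad) [-1.000e-03 -1.000e-03 -1.281e+00] then shift(cm) [44.69 23.28 -1.37]
[[ 0.40340612 -0.1655593   0.14      ]]
```

>>> {"api": "send_rows", "payload": {"increments": [[9, [0, 0, -0.3], [0, 0, -0.128]], [9, [0, 0, -0.3], [0, 0, -0.128]], [9, [0, 0, -0.3], [0, 0, -0.128]], [9, [0, 0, -0.3], [0, 0, -0.128]], [9, [0, 0, -0.3], [0, 0, -0.128]]], "force": 25}}

```text
clock: 0.7
position: [0.1502, -0.6065, 0.2416]
ee_rot: [-2.837, -1.349, 0.0]
force: [0.6, -0.9, 0.0]
width: 0.975
gripper_force: 0.0
```

>>> {"api": "send_rows", "payload": {"increments": [[9, [0, 0, 0], [0, 0, -0.128]], [9, [0, 0, 0], [0, 0, -0.128]], [9, [0, 0, 0], [0, 0, -0.128]], [9, [0, 0, 0], [0, 0, -0.128]], [9, [0, 0, 0], [0, 0, -0.128]]]}}

```text
clock: 1.2
position: [0.1501, -0.6065, 0.2415]
ee_rot: [-2.268, -2.173, -0.0]
force: [-0.0, 0.3, 1.0]
width: 0.98
gripper_force: 0.0
```

>>> {"api": "send_rows", "payload": {"increments": [[9, [3, 1.55, 0], [0, 0, 0]], [9, [3, 1.55, 0], [0, 0, 0]], [9, [3, 1.55, 0], [0, 0, 0]], [9, [3, 1.55, 0], [0, 0, 0]], [9, [3, 1.55, 0], [0, 0, 0]]]}}

```text
clock: 1.7
position: [0.2353, -0.4593, 0.2416]
ee_rot: [-2.274, -2.167, 0.0]
force: [0.7, -0.5, -0.2]
width: 0.979
gripper_force: 0.0
```

>>> {"api": "send_rows", "payload": {"increments": [[9, [3, 1.55, 0], [0, 0, 0]], [9, [3, 1.55, 0], [0, 0, 0]], [9, [3, 1.55, 0], [0, 0, 0]], [9, [3, 1.55, 0], [0, 0, 0]], [9, [3, 1.55, 0], [0, 0, 0]]]}}

```text
clock: 2.2
position: [0.3199, -0.3132, 0.2418]
ee_rot: [2.274, 2.167, -0.0]
force: [0.9, 0.0, -0.0]
width: 0.985
gripper_force: 0.0
```

>>> {"api": "send_rows", "payload": {"increments": [[9, [3, 1.55, 0], [0, 0, 0]], [9, [3, 1.55, 0], [0, 0, 0]], [9, [3, 1.55, 0], [0, 0, 0]], [9, [3, 1.55, 0], [0, 0, 0]], [9, [0, 0, 0], [0, 0, 0]]]}}

```text
clock: 2.7
position: [0.3893, -0.1935, 0.2421]
ee_rot: [2.267, 2.174, 0.003]
force: [-0.6, -0.8, -0.4]
width: 0.979
gripper_force: 0.0
```

Good tracking. I'll check the knob with the wrist camera.

```bash
python3 - <<'E'
from h import *
P=arm.camera_params("wrist"); im=arm.get_image("wrist"); cv2.imwrite("pics/w1.png",im[:,:,::-1])
k=st(0,-.346); plan(k[0],k[1],.24,87.3)
print(-P["R"].T@P["t"]); print(proj(P,[*k,.144]))
c=blobs(im,*COL["yellow"],300)
for q in c: print(rect(q,P,.117),q.min(0),q.max(0))
E
```

```text
t 2.8 pos [ 0.388  -0.1958  0.2419] w 0.978 gf 0.0 F [-0.3 -0.9 -0.2] j [ 0.84  0.16 -0.55  1.95  0.09  1.06  0.2 ]
turn(rad) [ 0.    -0.     0.003] then shift(cm) [2.56 1.45 0.19]
[ 0.39339326 -0.12397384  0.39969456]
[[293.63461096 189.70639322]]
(0.4112, -0.064, 170, 96, 177.7) [197   0] [400 121]
```

View pics/w1.png

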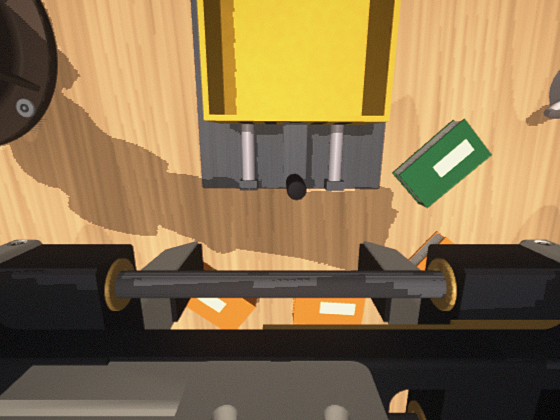

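The wrist picture shows the knob at (296,186), close to the predicted (294,190), with a clear approach. I'll go down, grip and push.

>>> {"api": "send_rows", "payload": {"increments": [[9, [1.4, 0.8, 0], [0, 0, 0]], [9, [1.4, 0.8, 0], [0, 0, 0]], [9, [0, 0, 3], [0, 0, 0]], [9, [0, 0, 3], [0, 0, 0]], [9, [0, 0, 3], [0, 0, 0]]]}}

```text
clock: 3.25
position: [0.4041, -0.1717, 0.1508]
ee_rot: [2.275, 2.165, -0.001]
force: [1.2, -0.1, 0.0]
width: 0.981
gripper_force: 0.0
```

>>> {"api": "send_rows", "payload": {"increments": [[9, [0, 0, 3], [0, 0, 0]], [9, [0, 0, 1.5], [0, 0, 0]], [0, [0, 0, 0], [0, 0, 0]], [0, [0, 0, 0], [0, 0, 0]], [0, [0, 0, 0], [0, 0, 0]]]}}

```text
clock: 3.75
position: [0.4051, -0.1711, 0.1077]
ee_rot: [2.274, 2.165, 0.001]
force: [0.6, 0.1, -0.2]
width: 0.77
gripper_force: 0.0
```

>>> {"api": "send_rows", "payload": {"increments": [[0, [0, 0, 0], [0, 0, 0]], [0, [0, 0, 0], [0, 0, 0]], [0, [0, 0, 0], [0, 0, 0]], [0, [0, 0, 0], [0, 0, 0]], [0, [0, 0, 0], [0, 0, 0]]]}}

```text
clock: 4.25
position: [0.4045, -0.1704, 0.1068]
ee_rot: [2.274, 2.167, -0.0]
force: [0.4, -0.1, -0.2]
width: 0.335
gripper_force: 0.0
```

>>> {"api": "send_rows", "payload": {"increments": [[0, [0, 0, 0], [0, 0, 0]], [0, [0, 0, 0], [0, 0, 0]], [0, [0, 0, 0], [0, 0, 0]], [0, [0, 0, 0], [0, 0, 0]], [0, [0, 0, 0], [0, 0, 0]]]}}

```text
clock: 4.75
position: [0.4047, -0.1704, 0.1067]
ee_rot: [2.274, 2.167, 0.0]
force: [1.8, -1.1, -1.8]
width: 0.188
gripper_force: 25.0
```

>>> {"api": "send_rows", "payload": {"increments": [[0, [1.5, 0, 0], [0, 0, 0]], [0, [1.5, 0, 0], [0, 0, 0]], [0, [1.5, 0, 0], [0, 0, 0]], [0, [1.5, 0, 0], [0, 0, 0]], [0, [1.5, 0, 0], [0, 0, 0]]]}}

```text
clock: 5.25
position: [0.4083, -0.0955, 0.1068]
ee_rot: [2.274, 2.166, -0.0]
force: [3.0, -2.7, -3.6]
width: 0.189
gripper_force: 25.0
```

>>> {"api": "send_rows", "payload": {"increments": [[0, [1.5, 0, 0], [0, 0, 0]], [0, [1.5, 0, 0], [0, 0, 0]], [0, [1.5, 0, 0], [0, 0, 0]], [0, [1.5, 0, 0], [0, 0, 0]], [0, [0, 0, 0], [0, 0, 0]]]}}

```text
clock: 5.75
position: [0.4113, -0.0338, 0.1067]
ee_rot: [-2.271, -2.17, -0.002]
force: [2.7, 1.1, -3.4]
width: 0.191
gripper_force: 25.0
```

>>> {"api": "send_rows", "payload": {"increments": [[0, [0.5, 0, 0], [0, 0, 0]], [0, [0.5, 0, 0], [0, 0, 0]], [0, [0.5, 0, 0], [0, 0, 0]], [0, [0.5, 0, 0], [0, 0, 0]], [0, [0.3, 0, 0], [0, 0, 0]]]}}

```text
clock: 6.25
position: [0.4123, -0.0122, 0.1067]
ee_rot: [2.274, 2.167, 0.001]
force: [3.8, -2.5, -4.0]
width: 0.189
gripper_force: 25.0
```

>>> {"api": "send_rows", "payload": {"increments": [[0, [0.2, 0, 0], [0, 0, 0]], [0, [0.2, 0, 0], [0, 0, 0]], [0, [0.1, 0, 0], [0, 0, 0]], [0, [0, 0, 0], [0, 0, 0]], [0, [0, 0, 0], [0, 0, 0]]]}}

```text
clock: 6.75
position: [0.4125, -0.0079, 0.1067]
ee_rot: [2.274, 2.167, -0.0]
force: [5.1, -3.7, -5.1]
width: 0.19
gripper_force: 25.0
```

>>> {"api": "send_rows", "payload": {"increments": [[0, [0.1, 0, 0], [0, 0, 0]], [0, [0.1, 0, 0], [0, 0, 0]], [0, [0.1, 0, 0], [0, 0, 0]], [0, [0, 0, 0], [0, 0, 0]], [0, [0, 0, 0], [0, 0, 0]]]}}

```text
clock: 7.25
position: [0.4125, -0.0078, 0.1067]
ee_rot: [2.276, 2.162, -0.004]
force: [5.5, -15.2, -2.2]
width: 0.189
gripper_force: 25.0
```

>>> {"api": "send_rows", "payload": {"increments": [[9, [0, 0, 0], [0, 0, 0]], [9, [0, 0, 0], [0, 0, 0]], [9, [0, 0, 0], [0, 0, 0]], [9, [0, 0, 0], [0, 0, 0]], [9, [0, 0, 0], [0, 0, 0]]]}}

```text
clock: 7.75
position: [0.4123, -0.0043, 0.1067]
ee_rot: [-2.274, -2.168, 0.0]
force: [0.0, 0.2, -0.5]
width: 0.575
gripper_force: 0.0
```

>>> {"api": "send_rows", "payload": {"increments": [[9, [0, 0, -3], [0, 0, 0]], [9, [0, 0, -4], [0, 0, 0]], [9, [0, 0, -4], [0, 0, 0]], [9, [0, 0, -4], [0, 0, 0]], [9, [0, 0, -4], [0, 0, 0]]]}}

```text
clock: 8.25
position: [0.412, -0.0043, 0.2984]
ee_rot: [2.274, 2.168, 0.0]
force: [0.6, -1.1, 0.8]
width: 0.971
gripper_force: 0.0
```

```bash
sed -i 's/O=np.array(\[.4200,.1747\])/O=np.array([.4200,.1760])/' h.py; cat >> h.py <<'E'
def books():
    im=arm.get_image("top")
    for k in("orange","green"):
        for c in blobs(im,*COL[k]): print(k,rect(c,"top",.026))
E
python3 - <<'E'
from h import *
im=arm.get_image("top")
for k in('orange','green','yellow'):
    for c in blobs(im,*COL[k]):
        print(k,rect(c,"top",.117 if k=='yellow' else .026))
plan(.5975,-.1678,.25,40.2)
cv2.imwrite("pics/t2.png",im[130:320,100:440,::-1].repeat(2,0).repeat(2,1))
E
```

```text
orange (0.2894, -0.349, 101, 61, 140.4)
orange (0.4525, -0.3617, 100, 67, 173.4)
orange (0.5991, -0.3205, 101, 60, 49.5)
green (0.5977, -0.1676, 96, 57, 40.2)
yellow (0.4204, 0.1817, 190, 144, 87.1)
t 8.3 pos [ 0.4148 -0.0036  0.3043] w 0.976 gf 0.0 F [ 3.4 -0.2  5.3] j [ 0.5   0.07 -0.64  1.88  0.04  1.2  -0.21]
turn(rad) [ 0.008 -0.003  0.822] then shift(cm) [ 3.36 24.33  5.43]
```

View pics/t2.png

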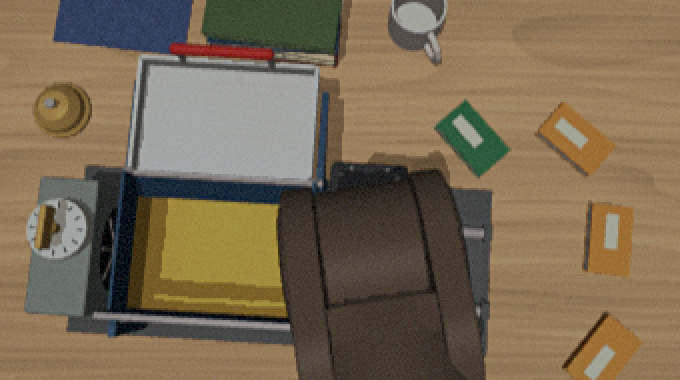

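The box is home under the spout, the counter books are unmoved, and the arm is over the knob. Next is the green book.

>>> {"api": "send_rows", "payload": {"increments": [[9, [0, 0, 0], [0, 0, 0.137]], [9, [0, 0, 0], [0, 0, 0.137]], [9, [0, 0, 0], [0, 0, 0.137]], [9, [0, 0, 0], [0, 0, 0.137]], [9, [0, 0, 0], [0, 0, 0.137]]]}}

```text
clock: 8.8
position: [0.4123, -0.0044, 0.2966]
ee_rot: [-2.873, -1.27, 0.0]
force: [1.1, -0.3, -0.0]
width: 0.982
gripper_force: 0.0
```

>>> {"api": "send_rows", "payload": {"increments": [[9, [0, 0, 0], [0, 0, 0.137]], [9, [0.5, 3.5, 0], [0, 0, 0]], [9, [0.5, 3.5, 0], [0, 0, 0]], [9, [0.5, 3.5, 0], [0, 0, 0]], [9, [0.5, 3.5, 0], [0, 0, 0]]]}}

```text
clock: 9.3
position: [0.5189, -0.0995, 0.2965]
ee_rot: [2.951, 1.079, -0.001]
force: [0.7, 0.1, -1.0]
width: 0.983
gripper_force: 0.0
```

>>> {"api": "send_rows", "payload": {"increments": [[9, [0.5, 3.5, 1], [0, 0, 0]], [9, [0.5, 3.5, 2], [0, 0, 0]], [9, [0.4, 3.3, 3], [0, 0, 0]], [9, [0, 0, 0], [0, 0, 0]], [9, [0, 0, 0], [0, 0, 0]]]}}

```text
clock: 9.8
position: [0.5947, -0.1683, 0.2352]
ee_rot: [-2.949, -1.077, 0.003]
force: [0.1, 1.1, 0.9]
width: 0.982
gripper_force: 0.0
```

```bash
python3 - <<'E'
from h import *
P=arm.camera_params("wrist"); im=arm.get_image("wrist")
for c in blobs(im,*COL["green"],300): print(rect(c,P,.026),c.min(0),c.max(0))
books()
plan(.5977,-.1676,.004,40.2)
E
```

```text
(0.6006, -0.1684, 98, 56, 40.4) [261 149] [306 226]
t 9.9 pos [ 0.5952 -0.1672  0.2375] w 0.980 gf 0.0 F [ 0.3  0.1 -0.1] j [ 0.51  0.46 -0.47  1.55  0.22  1.19 -0.87]
turn(rad) [ 0.    -0.001  0.   ] then shift(cm) [ 0.17  0.19 23.35]
```

>>> {"api": "send_rows", "payload": {"increments": [[9, [0.2, 0.3, 4], [0, 0, 0]], [9, [0, 0, 4], [0, 0, 0]], [9, [0, 0, 4], [0, 0, 0]], [9, [0, 0, 4], [0, 0, 0]], [9, [0, 0, 3], [0, 0, 0]]]}}

```text
clock: 10.4
position: [0.5982, -0.1685, 0.0463]
ee_rot: [2.95, 1.08, 0.001]
force: [-0.3, 0.4, 0.4]
width: 0.983
gripper_force: 0.0
```

>>> {"api": "send_rows", "payload": {"increments": [[9, [0, 0, 2.5], [0, 0, 0]], [9, [0, 0, 1.6], [0, 0, 0]], [5, [0, 0, 0], [0, 0, 0]], [5, [0, 0, 0], [0, 0, 0]], [5, [0, 0, 0], [0, 0, 0]]], "force": 30}}

```text
clock: 10.9
position: [0.5999, -0.1695, 0.0076]
ee_rot: [2.949, 1.078, 0.004]
force: [0.2, 0.7, -0.4]
width: 0.77
gripper_force: 0.0
```

>>> {"api": "send_rows", "payload": {"increments": [[5, [0, 0, 0], [0, 0, 0]], [5, [0, 0, 0], [0, 0, 0]], [5, [0, 0, 0], [0, 0, 0]], [5, [0, 0, 0], [0, 0, 0]], [5, [0, 0, 0], [0, 0, 0]]]}}

```text
clock: 11.4
position: [0.5994, -0.1695, 0.007]
ee_rot: [2.95, 1.078, 0.002]
force: [-1.7, 0.3, 7.8]
width: 0.651
gripper_force: 30.0
```

>>> {"api": "send_rows", "payload": {"increments": [[5, [0, 0, -1], [0, 0, 0]], [5, [0, 0, -3], [0, 0, 0]], [5, [0, 0, -4], [0, 0, 0]], [5, [0, 0, -4], [0, 0, 0]], [5, [0, 0, -4], [0, 0, 0]]]}}

```text
clock: 11.9
position: [0.5982, -0.1693, 0.168]
ee_rot: [-2.951, -1.078, -0.0]
force: [1.4, -1.2, -1.3]
width: 0.654
gripper_force: 29.9
```

>>> {"api": "send_rows", "payload": {"increments": [[5, [0, 0, -4], [0, 0, 0.125]], [5, [0, 0, -4], [0, 0, 0.125]], [5, [0, 0, -4], [0, 0, 0.125]], [5, [0, 0, -2], [0, 0, 0.125]], [5, [0, 0, 0], [0, 0, 0.125]]]}}

```text
clock: 12.4
position: [0.5999, -0.1692, 0.3106]
ee_rot: [3.138, 0.111, 0.01]
force: [0.6, -0.2, -1.4]
width: 0.653
gripper_force: 29.9
```

>>> {"api": "send_rows", "payload": {"increments": [[5, [0, 0, 0], [0, 0, 0.124]], [5, [0, 0, 0], [0, 0, 0]], [5, [0, 0, 0], [0, 0, 0]], [5, [0, 0, 0], [0, 0, 0]], [5, [0, 0, 0], [0, 0, 0]]]}}

```text
clock: 12.9
position: [0.5985, -0.1695, 0.3056]
ee_rot: [-3.141, 0.073, 0.0]
force: [-0.0, -0.2, -1.3]
width: 0.65
gripper_force: 29.9
```

```bash
python3 - <<'E'
from h import *
x=st(.168,.05); plan(x[0],x[1],.29,-2.7)
P=arm.camera_params("wrist");im=arm.get_image("wrist"); cv2.imwrite("pics/w2.png",im[:,:,::-1])
books()
E
```

```text
t 12.9 pos [ 0.5985 -0.1695  0.3056] w 0.650 gf 29.9 F [-0.  -0.2 -1.3] j [ 0.4   0.4  -0.31  1.44  0.12  1.32 -1.53]
turn(rad) [-0.     0.     0.001] then shift(cm) [ -2.66 -38.67   1.56]
orange (0.6104, -0.29, 59, 26, 178.6)
green (0.6278, -0.2315, 79, 64, 88.7)
```

View pics/w2.png

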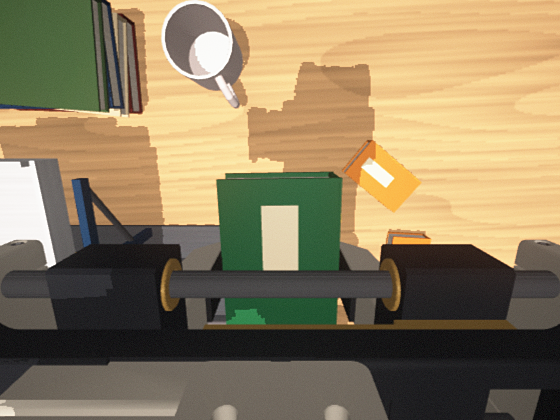

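The green book is held squarely in the fingers (280,240), the tray edge is at left and orange book4 is at (385,175). Now I'll move over the tray.

>>> {"api": "send_rows", "payload": {"increments": [[5, [-0.3, -3, 0], [0, 0, 0]], [5, [-0.3, -3.5, 0], [0, 0, 0]], [5, [-0.3, -3.5, 0], [0, 0, 0]], [5, [-0.3, -3.5, 0], [0, 0, 0]], [5, [-0.3, -3.5, 0], [0, 0, 0]]]}}

```text
clock: 13.5
position: [0.5916, 0.0024, 0.3057]
ee_rot: [-3.141, 0.075, -0.0]
force: [0.4, -0.1, -1.8]
width: 0.649
gripper_force: 29.9
```

>>> {"api": "send_rows", "payload": {"increments": [[5, [-0.3, -3.5, 0], [0, 0, 0]], [5, [-0.3, -3.5, 0], [0, 0, 0]], [5, [-0.3, -3.5, 0], [0, 0, 0]], [5, [-0.3, -3.5, 0], [0, 0, 0]], [5, [0, -3.5, 0], [0, 0, 0]]]}}

```text
clock: 14.0
position: [0.5879, 0.1779, 0.3058]
ee_rot: [3.141, -0.075, -0.0]
force: [0.8, 0.0, -0.4]
width: 0.654
gripper_force: 29.9
```

>>> {"api": "send_rows", "payload": {"increments": [[5, [0, -3.5, 0], [0, 0, 0]], [5, [0, -0.7, 0], [0, 0, 0]], [5, [0, 0, 0], [0, 0, 0]], [5, [0, 0, 0], [0, 0, 0]], [5, [0, 0, 0], [0, 0, 0]]]}}

```text
clock: 14.5
position: [0.5908, 0.2165, 0.3057]
ee_rot: [3.14, -0.079, 0.0]
force: [0.1, -0.6, -2.0]
width: 0.65
gripper_force: 29.9
```

```bash
python3 - <<'E'
from h import *
x=st(.168,.05); 
P=arm.camera_params("wrist");im=arm.get_image("wrist")
h=[*st(.2375,0),.256]; pts=[[*st(.2375,s),.256] for s in(-.055,.055)]+[[*st(.236,s),.204] for s in(-.11,.11)]+[[*st(.1,s),.195] for s in(-.11,.11)]
q=proj(P,pts);print(q.round())
for a in q: cv2.drawMarker(im,tuple(int(v) for v in a),(255,0,255),0,12)
for c in blobs(im,*COL["red"],100): print('red',rect(c,P,.256))
cv2.imwrite("pics/w3.png",im[:,:,::-1])
plan(x[0],x[1],.29,-2.7)
E
```

```text
[[432. 137.]
 [271. 138.]
 [466. 139.]
 [208. 139.]
 [439. 278.]
 [219. 279.]]
red (0.6606, 0.1655, 119, 12, 87.2)
t 14.6 pos [0.5908 0.2166 0.3058] w 0.649 gf 29.9 F [-0.4  0.  -0.6] j [-0.16  0.43 -0.42  1.41  0.18  1.34 -2.21]
turn(rad) [ 0.001 -0.    -0.003] then shift(cm) [-0.07 -0.14  1.58]
```

View pics/w3.png

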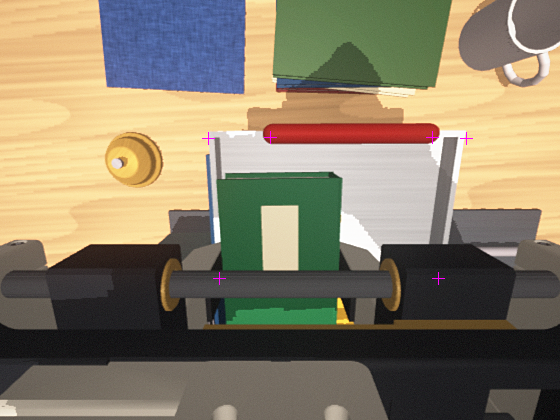

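The tray is at left-centre, the handle at (350,133) is within about 3 mm of prediction, and the book is held above the +y half. I'll lower it.

>>> {"api": "send_rows", "payload": {"increments": [[5, [0.1, 0.1, 3], [0, 0, 0]], [5, [0, 0, 3], [0, 0, 0]], [5, [0, 0, 3], [0, 0, 0]], [5, [0, 0, 2], [0, 0, 0]], [5, [0, 0, 1], [0, 0, 0]]]}}

```text
clock: 15.05
position: [0.5907, 0.2155, 0.1838]
ee_rot: [3.139, -0.078, -0.004]
force: [-0.5, 0.1, -0.5]
width: 0.653
gripper_force: 29.9
```

>>> {"api": "send_rows", "payload": {"increments": [[5, [0, 0, 0.3], [0, 0, 0]], [5, [0, 0, 0.2], [0, 0, 0]], [5, [0, 0, 0.1], [0, 0, 0]], [5, [0, 0, 0], [0, 0, 0]], [5, [0, 0, 0], [0, 0, 0]]]}}

```text
clock: 15.55
position: [0.5916, 0.2176, 0.1805]
ee_rot: [-3.14, 0.076, -0.002]
force: [-0.5, -0.1, -0.9]
width: 0.652
gripper_force: 29.9
```

>>> {"api": "send_rows", "payload": {"increments": [[5, [0, 0, 0.1], [0, 0, 0]], [5, [0, 0, 0.1], [0, 0, 0]], [5, [0, 0, 0.1], [0, 0, 0]], [5, [0, 0, 0], [0, 0, 0]], [5, [0, 0, 0], [0, 0, 0]]]}}

```text
clock: 16.05
position: [0.5913, 0.2174, 0.1771]
ee_rot: [3.141, -0.076, 0.0]
force: [-0.9, -0.6, 4.5]
width: 0.651
gripper_force: 29.9
```

>>> {"api": "send_rows", "payload": {"increments": [[6.2, [0, 0, 0], [0, 0, 0]], [6.4, [0, 0, 0], [0, 0, 0]], [6.6, [0, 0, 0], [0, 0, 0]], [6.6, [0, 0, 0], [0, 0, 0]], [6.6, [0, 0, 0], [0, 0, 0]]]}}

```text
clock: 16.55
position: [0.5913, 0.2174, 0.1766]
ee_rot: [3.141, -0.076, -0.0]
force: [1.1, 0.1, 1.0]
width: 0.718
gripper_force: 0.0
```

Placed and released. I'll lift straight up and go back toward book4.

>>> {"api": "send_rows", "payload": {"increments": [[6.8, [0, 0, -1], [0, 0, 0]], [6.8, [0, 0, -2], [0, 0, 0]], [6.8, [0, 0, -3], [0, 0, 0]], [7, [0, 0, -4], [0, 0, 0]], [9, [0, 0, -4], [0, 0, 0]]]}}

```text
clock: 17.05
position: [0.5909, 0.2173, 0.3188]
ee_rot: [-3.141, 0.076, 0.0]
force: [0.8, 0.0, 0.5]
width: 0.807
gripper_force: 0.0
```

>>> {"api": "send_rows", "payload": {"increments": [[9, [-1.6, 3.5, 0], [0, 0, 0]], [9, [-1.6, 3.5, 0], [0, 0, 0]], [9, [-1.6, 3.5, 0], [0, 0, 0]], [9, [-1.6, 3.5, 0], [0, 0, 0]], [9, [-1.6, 3.5, 0], [0, 0, 0]]]}}

```text
clock: 17.55
position: [0.5021, 0.0453, 0.3176]
ee_rot: [-3.141, 0.076, -0.002]
force: [0.6, -1.0, -0.0]
width: 0.978
gripper_force: 0.0
```

>>> {"api": "send_rows", "payload": {"increments": [[9, [-1.6, 3.5, 0], [0, 0, 0]], [9, [-1.6, 3.5, 0], [0, 0, 0]], [9, [-1.6, 3.5, 0], [0, 0, 0]], [9, [0, 3.5, 0], [0, 0, 0]], [9, [0, 3.5, 0], [0, 0, 0]]]}}

```text
clock: 18.05
position: [0.446, -0.1273, 0.318]
ee_rot: [3.14, -0.075, 0.003]
force: [0.6, -1.1, -0.6]
width: 0.979
gripper_force: 0.0
```

```bash
python3 - <<'E'
from h import *
im=arm.get_image("top")
for k in('orange','green'):
    for c in blobs(im,*COL[k]): print(k,c.mean(0).round(),rect(c,"top",.026 if k=='orange' else .196), )
plan(.5991,-.3205,.25,49.5)
cv2.imwrite("pics/t3.png",im[130:320,100:440,::-1].repeat(2,0).repeat(2,1))
E
```

```text
orange [385. 189.] (0.633, -0.3166, 60, 29, 81.9)
green [192. 188.] (0.5894, 0.2171, 99, 60, 178.4)
t 18.1 pos [ 0.4454 -0.1339  0.3176] w 0.977 gf 0.0 F [-0.6 -6.3  0.6] j [ 0.41  0.12 -0.26  1.78  0.04  1.24 -1.49]
turn(rad) [ 0.004  0.001 -0.919] then shift(cm) [-4.21 23.81  6.76]
```

View pics/t3.png

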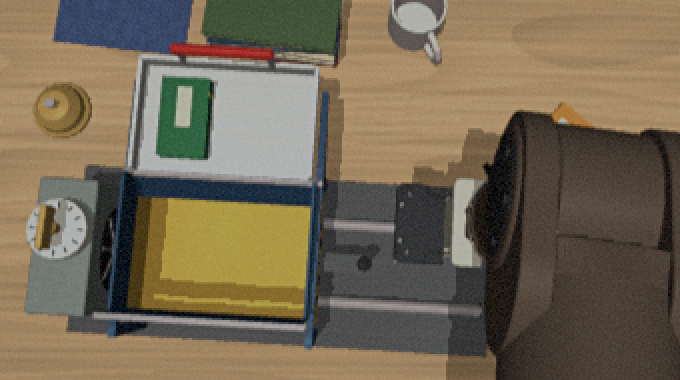

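Green lies squarely in the tray's +y half at (185,117), and book4's corner is visible at (570,113). I'll approach book4.

>>> {"api": "send_rows", "payload": {"increments": [[9, [0, 0, 0], [0, 0, -0.131]], [9, [0, 0, 0], [0, 0, -0.131]], [9, [0, 0, 0], [0, 0, -0.131]], [9, [0, 0, 0], [0, 0, -0.131]], [9, [0, 0, 0], [0, 0, -0.131]]]}}

```text
clock: 18.6
position: [0.4467, -0.1257, 0.3175]
ee_rot: [2.995, 0.947, 0.001]
force: [0.0, 0.7, 0.4]
width: 0.979
gripper_force: 0.0
```

>>> {"api": "send_rows", "payload": {"increments": [[9, [0, 0, 0], [0, 0, -0.131]], [9, [0, 0, 0], [0, 0, -0.131]], [9, [-0.7, 3.9, 0], [0, 0, 0]], [9, [-0.7, 3.9, 0], [0, 0, 0]], [9, [-0.7, 3.9, 0], [0, 0, 0]]]}}

```text
clock: 19.1
position: [0.5233, -0.2184, 0.3178]
ee_rot: [2.848, 1.323, 0.001]
force: [0.5, -0.5, 0.6]
width: 0.98
gripper_force: 0.0
```

>>> {"api": "send_rows", "payload": {"increments": [[9, [-0.7, 3.9, 2], [0, 0, 0]], [9, [-0.7, 3.9, 2], [0, 0, 0]], [9, [-0.7, 3.9, 2], [0, 0, 0]], [9, [0, 0, 1], [0, 0, 0]], [9, [0, 0, 0], [0, 0, 0]]]}}

```text
clock: 19.6
position: [0.5975, -0.3091, 0.2447]
ee_rot: [-2.848, -1.32, 0.003]
force: [-0.3, -0.0, 0.5]
width: 0.982
gripper_force: 0.0
```

```bash
python3 - <<'E'
from h import *
P=arm.camera_params("wrist"); im=arm.get_image("wrist")
for c in blobs(im,*COL["orange"],300): print(rect(c,P,.026),c.min(0),c.max(0))
plan(.5991,-.3205,.004,49.5)
E
```

```text
(0.4225, -0.387, 72, 33, 140.0) [197 298] [247 318]
(0.4922, -0.3426, 78, 37, 140.0) [210 245] [266 270]
(0.602, -0.3219, 102, 60, 49.1) [266 156] [313 233]
t 19.6 pos [ 0.5979 -0.3083  0.2465] w 0.982 gf 0.0 F [0.3 1.3 0.5] j [ 0.55  0.52 -0.24  1.4   0.13  1.24 -0.41]
turn(rad) [-0.002 -0.     0.005] then shift(cm) [-0.85  0.88 24.25]
```

>>> {"api": "send_rows", "payload": {"increments": [[9, [-0.8, 1, 4], [0, 0, 0]], [9, [0, 0, 4], [0, 0, 0]], [9, [0, 0, 4], [0, 0, 0]], [9, [0, 0, 4], [0, 0, 0]], [9, [0, 0, 3.5], [0, 0, 0]]]}}

```text
clock: 20.15
position: [0.6011, -0.3207, 0.0524]
ee_rot: [2.848, 1.323, 0.003]
force: [0.0, -0.9, -0.1]
width: 0.98
gripper_force: 0.0
```

>>> {"api": "send_rows", "payload": {"increments": [[9, [0, 0, 2.5], [0, 0, 0]], [9, [0, 0, 1.7], [0, 0, 0]], [5, [0, 0, 0], [0, 0, 0]], [5, [0, 0, 0], [0, 0, 0]], [5, [0, 0, 0], [0, 0, 0]]]}}

```text
clock: 20.65
position: [0.6019, -0.3221, 0.012]
ee_rot: [2.848, 1.321, 0.003]
force: [0.4, 0.1, -0.4]
width: 0.768
gripper_force: 0.0
```

>>> {"api": "send_rows", "payload": {"increments": [[5, [0, 0, 0], [0, 0, 0]], [5, [0, 0, 0], [0, 0, 0]], [5, [0, 0, 0], [0, 0, 0]], [5, [0, 0, 0], [0, 0, 0]], [5, [0, 0, 0], [0, 0, 0]]]}}

```text
clock: 21.15
position: [0.6013, -0.3221, 0.0113]
ee_rot: [2.849, 1.321, 0.002]
force: [-0.9, 1.1, 6.7]
width: 0.649
gripper_force: 30.0
```

>>> {"api": "send_rows", "payload": {"increments": [[5, [0, 0, -1], [0, 0, 0]], [5, [0, 0, -3], [0, 0, 0]], [5, [0, 0, -4], [0, 0, 0]], [5, [0, 0, -4], [0, 0, 0]], [5, [0, 0, -4], [0, 0, 0]]]}}

```text
clock: 21.65
position: [0.6002, -0.3216, 0.172]
ee_rot: [2.85, 1.322, 0.0]
force: [1.0, -0.8, -0.9]
width: 0.65
gripper_force: 30.0
```

>>> {"api": "send_rows", "payload": {"increments": [[5, [0, 0, -4], [0, 0, 0.13]], [5, [0, 0, -4], [0, 0, 0.13]], [5, [0, 0, -4], [0, 0, 0.13]], [5, [0, 0, -2], [0, 0, 0.13]], [5, [0, 0, 0], [0, 0, 0.13]]]}}

```text
clock: 22.15
position: [0.6018, -0.3221, 0.315]
ee_rot: [3.12, 0.335, 0.01]
force: [-0.3, -0.0, -1.0]
width: 0.652
gripper_force: 30.0
```

>>> {"api": "send_rows", "payload": {"increments": [[5, [0, 0, 0], [0, 0, 0.13]], [5, [0, 0, 0], [0, 0, 0.13]], [5, [0, 0, 0], [0, 0, 0]], [5, [0, 0, 0], [0, 0, 0]], [5, [0, 0, 0], [0, 0, 0]]]}}

```text
clock: 22.65
position: [0.6005, -0.3217, 0.3099]
ee_rot: [-3.141, 0.06, -0.0]
force: [0.4, -0.2, -1.3]
width: 0.65
gripper_force: 30.0
```

```bash
python3 - <<'E'
from h import *
x=st(.169,-.05); plan(x[0],x[1],.30,-2.7)
P=arm.camera_params("wrist");im=arm.get_image("wrist")
for c in blobs(im,*COL["orange"],300): print(rect(c,P,.33),c.min(0),c.max(0))
E
```

```text
t 22.6 pos [ 0.6005 -0.3217  0.3099] w 0.650 gf 30.0 F [ 0.4 -0.2 -1.3] j [ 0.43  0.49 -0.03  1.28  0.02  1.37 -1.21]
turn(rad) [-0.    -0.     0.009] then shift(cm) [ -3.47 -43.86   0.99]
(0.5799, -0.3205, 58, 18, 88.0) [225 298] [335 327]
(0.6293, -0.3226, 58, 49, 87.9) [220 173] [342 270]
```

>>> {"api": "send_rows", "payload": {"increments": [[5, [-0.3, -3.6, 0], [0, 0, 0.009]], [5, [-0.3, -3.6, 0], [0, 0, 0]], [5, [-0.3, -3.6, 0], [0, 0, 0]], [5, [-0.3, -3.6, 0], [0, 0, 0]], [5, [-0.3, -3.6, 0], [0, 0, 0]]]}}

```text
clock: 23.2
position: [0.594, -0.1399, 0.3099]
ee_rot: [3.141, -0.076, 0.0]
force: [0.0, -0.4, -1.1]
width: 0.65
gripper_force: 30.0
```

>>> {"api": "send_rows", "payload": {"increments": [[5, [-0.3, -3.6, 0], [0, 0, 0]], [5, [-0.3, -3.6, 0], [0, 0, 0]], [5, [-0.3, -3.6, 0], [0, 0, 0]], [5, [-0.3, -3.6, 0], [0, 0, 0]], [5, [-0.3, -3.6, 0], [0, 0, 0]]]}}

```text
clock: 23.7
position: [0.5881, 0.0406, 0.3099]
ee_rot: [3.141, -0.076, 0.0]
force: [0.1, -0.5, -1.7]
width: 0.649
gripper_force: 30.0
```

>>> {"api": "send_rows", "payload": {"increments": [[5, [-0.3, -3.6, 0], [0, 0, 0]], [5, [-0.2, -3.6, 0], [0, 0, 0]], [5, [0, -0.7, 0], [0, 0, 0]], [5, [0, 0, 0], [0, 0, 0]], [5, [0, 0, 0], [0, 0, 0]]]}}

```text
clock: 24.2
position: [0.5875, 0.117, 0.3097]
ee_rot: [3.14, -0.08, 0.0]
force: [-0.4, -0.2, -0.2]
width: 0.65
gripper_force: 30.0
```

```bash
python3 - <<'E'
from h import *
x=st(.169,-.05); plan(x[0],x[1],.183,-2.7)
P=arm.camera_params("wrist");im=arm.get_image("wrist")
for c in blobs(im,*COL["green"],300): print('g',rect(c,P,.196),tost(rect(c,P,.196)[:2]))
cv2.imwrite("pics/w4.png",im[:,:,::-1])
E
```

```text
t 24.2 pos [0.5875 0.117  0.3097] w 0.650 gf 30.0 F [-0.4 -0.2 -0.2] j [-0.16  0.35 -0.18  1.5   0.07  1.3  -1.97]
turn(rad) [ 0.001 -0.    -0.004] then shift(cm) [-0.11 -0.11 12.67]
g (0.5924, 0.217, 100, 59, 178.3) [0.1703 0.0491]
```

View pics/w4.png

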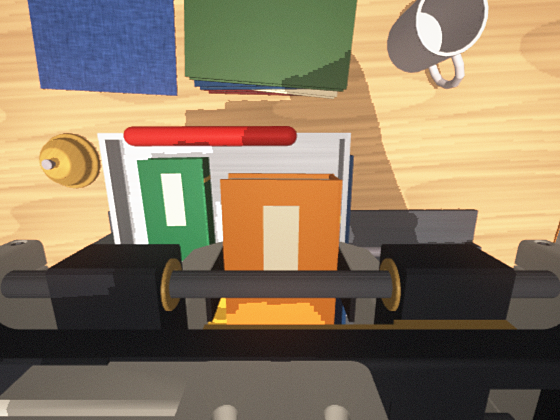

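Green is seated at stand y +49 mm and orange is aligned over the free half. I'll lower it.

>>> {"api": "send_rows", "payload": {"increments": [[5, [0, 0, 3], [0, 0, 0]], [5, [0, 0, 3], [0, 0, 0]], [5, [0, 0, 3], [0, 0, 0]], [5, [0, 0, 2], [0, 0, 0]], [5, [0, 0, 1], [0, 0, 0]]]}}

```text
clock: 24.75
position: [0.5866, 0.1161, 0.1878]
ee_rot: [3.139, -0.082, -0.004]
force: [0.3, -0.4, -1.0]
width: 0.647
gripper_force: 30.0
```

>>> {"api": "send_rows", "payload": {"increments": [[5, [0, 0, 0.4], [0, 0, 0]], [5, [0, 0, 0.2], [0, 0, 0]], [5, [0, 0, 0.1], [0, 0, 0]], [5, [0, 0, 0.1], [0, 0, 0]], [5, [0, 0, 0], [0, 0, 0]]]}}

```text
clock: 25.25
position: [0.5876, 0.1185, 0.1823]
ee_rot: [-3.14, 0.079, -0.001]
force: [-0.1, -0.0, -0.8]
width: 0.65
gripper_force: 30.0
```

>>> {"api": "send_rows", "payload": {"increments": [[5, [0, 0, 0.1], [0, 0, 0]], [5, [0, 0, 0], [0, 0, 0]], [5, [0, 0, 0], [0, 0, 0]], [5, [0, 0, 0], [0, 0, 0]], [5, [0, 0, 0], [0, 0, 0]]]}}

```text
clock: 25.75
position: [0.5876, 0.1186, 0.1812]
ee_rot: [-3.14, 0.079, -0.001]
force: [-0.2, 0.9, 5.2]
width: 0.649
gripper_force: 30.0
```

>>> {"api": "send_rows", "payload": {"increments": [[6.2, [0, 0, 0], [0, 0, 0]], [6.4, [0, 0, 0], [0, 0, 0]], [6.6, [0, 0, 0], [0, 0, 0]], [6.6, [0, 0, 0], [0, 0, 0]], [6.6, [0, 0, 0], [0, 0, 0]]]}}

```text
clock: 26.25
position: [0.5872, 0.1184, 0.1806]
ee_rot: [3.141, -0.079, -0.0]
force: [0.2, -0.3, -0.1]
width: 0.716
gripper_force: 0.0
```

>>> {"api": "send_rows", "payload": {"increments": [[6.8, [0, 0, -1], [0, 0, 0]], [6.8, [0, 0, -2], [0, 0, 0]], [6.8, [0, 0, -4], [0, 0, 0]], [6.8, [0, 0, -4], [0, 0, 0]], [6.8, [0, 0, -4], [0, 0, 0]]]}}

```text
clock: 26.75
position: [0.587, 0.1184, 0.3331]
ee_rot: [-3.14, 0.079, -0.001]
force: [0.8, 0.5, 0.1]
width: 0.744
gripper_force: 0.0
```

>>> {"api": "send_rows", "payload": {"increments": [[6.8, [0, 0, -2], [0, 0, -0.143]], [6.8, [0, 0, 0], [0, 0, -0.143]], [6.8, [0, 0, 0], [0, 0, -0.143]], [6.8, [0, 0, 0], [0, 0, -0.143]], [6.8, [0, 0, 0], [0, 0, -0.143]]]}}

```text
clock: 27.25
position: [0.5872, 0.1184, 0.3516]
ee_rot: [2.966, 1.034, 0.001]
force: [-0.2, 1.2, 0.1]
width: 0.742
gripper_force: 0.0
```

>>> {"api": "send_rows", "payload": {"increments": [[6.8, [0, 0, 0], [0, 0, -0.143]], [6.8, [0, 0, 0], [0, 0, -0.143]], [6.8, [0, 0, 0], [0, 0, -0.143]], [6.8, [0, 0, 0], [0, 0, -0.143]], [6.8, [0, 0, 0], [0, 0, -0.143]]]}}

```text
clock: 27.75
position: [0.5873, 0.1184, 0.3516]
ee_rot: [2.417, 2.006, 0.001]
force: [-0.9, -0.1, 0.7]
width: 0.738
gripper_force: 0.0
```

>>> {"api": "send_rows", "payload": {"increments": [[6.8, [0, 0, 0], [0, 0, -0.143]], [6.8, [0, 0, 0], [0, 0, 0]], [6.8, [0, 0, 0], [0, 0, 0]], [6.8, [0, 0, 0], [0, 0, 0]], [6.8, [0, 0, 0], [0, 0, 0]]]}}

```text
clock: 28.25
position: [0.5873, 0.1185, 0.3509]
ee_rot: [2.276, 2.165, 0.0]
force: [0.0, -0.0, 0.7]
width: 0.744
gripper_force: 0.0
```

```bash
python3 - <<'E'
from h import *
P=arm.camera_params("wrist");im=arm.get_image("wrist")
for c in blobs(im,*COL["red"],100): print('red',rect(c,P,.255),c.min(0),c.max(0))
for k in('green','orange'):
  for c in blobs(im,*COL[k],300): print(k,rect(c,P,.196),tost(rect(c,P,.196)[:2]),c.min(0),c.max(0))
plan(.6592,.165,.33,87.3)
t=np.arange(0,1.25,.1);r=np.hypot(.1375,.085);a=.5537+t
print(np.c_[np.diff(r*np.cos(a)),-np.diff(r*np.sin(a))].round(4)*100)
E
```

```text
red (0.6586, 0.1645, 120, 14, 87.4) [348  83] [372 227]
green (0.5919, 0.218, 98, 59, 178.2) [0.1697 0.0501] [228  71] [328 134]
orange (0.5874, 0.1207, 99, 61, 177.2) [ 0.1698 -0.0474] [233 171] [325 226]
orange (0.4527, 0.1776, 186, 115, 87.5) [0.0326 0.0031] [87 53] [208 236]
t 28.3 pos [0.5873 0.1185 0.3508] w 0.739 gf 0.0 F [ 0.4 -0.4  0.3] j [ 0.04  0.37 -0.47  1.41  0.17  1.41 -0.48]
turn(rad) [ 0.     0.    -0.002] then shift(cm) [4.99 6.96 2.08]
[[-0.92 -1.33]
 [-1.05 -1.23]
 [-1.16 -1.12]
 [-1.27 -1.  ]
 [-1.36 -0.87]
 [-1.44 -0.73]
 [-1.51 -0.58]
 [-1.56 -0.43]
 [-1.59 -0.27]
 [-1.61 -0.11]
 [-1.61  0.05]
 [-1.6   0.21]]
```

Both books are in the tray at y +50 and -47 mm, and the bar is at (0.659, 0.165). I'll grip the handle.

>>> {"api": "send_rows", "payload": {"increments": [[6.8, [2.5, 3.5, 0], [0, 0, 0]], [6.8, [2.5, 3.5, 0], [0, 0, 0]], [6.8, [0, 0, 0], [0, 0, 0]], [6.8, [0, 0, 3], [0, 0, 0]], [6.8, [0, 0, 3], [0, 0, 0]]]}}

```text
clock: 28.8
position: [0.6601, 0.1656, 0.2904]
ee_rot: [2.274, 2.166, 0.003]
force: [-0.1, -0.1, -0.2]
width: 0.738
gripper_force: 0.0
```

>>> {"api": "send_rows", "payload": {"increments": [[6.8, [0, 0, 3], [0, 0, 0]], [6.8, [0, 0, 2], [0, 0, 0]], [6.8, [0, 0, 0.8], [0, 0, 0]], [0, [0, 0, 0], [0, 0, 0]], [0, [0, 0, 0], [0, 0, 0]]], "force": 20}}

```text
clock: 29.3
position: [0.6601, 0.1653, 0.234]
ee_rot: [2.274, 2.167, 0.002]
force: [-0.7, 0.4, -0.0]
width: 0.613
gripper_force: 0.0
```

>>> {"api": "send_rows", "payload": {"increments": [[0, [0, 0, 0], [0, 0, 0]], [0, [0, 0, 0], [0, 0, 0]], [0, [0, 0, 0], [0, 0, 0]], [0, [0, 0, 0], [0, 0, 0]], [0, [0, 0, 0], [0, 0, 0]]]}}

```text
clock: 29.8
position: [0.6597, 0.165, 0.2328]
ee_rot: [2.274, 2.167, 0.0]
force: [-0.6, -0.3, -0.2]
width: 0.182
gripper_force: 0.0
```

>>> {"api": "send_rows", "payload": {"increments": [[0, [0, 0, 0], [0, 0, 0]], [0, [0, 0, 0], [0, 0, 0]], [0, [0, 0, 0], [0, 0, 0]], [0, [0, 0, 0], [0, 0, 0]], [0, [0, 0, 0], [0, 0, 0]]]}}

```text
clock: 30.3
position: [0.6587, 0.165, 0.2327]
ee_rot: [-2.273, -2.167, 0.003]
force: [-5.4, -0.9, 3.2]
width: 0.147
gripper_force: 20.0
```

>>> {"api": "send_rows", "payload": {"increments": [[0, [0, -0.4, -0.7], [0, 0, 0]], [0, [0, -0.5, -0.6], [0, 0, 0]], [0, [0, -0.5, -0.6], [0, 0, 0]], [0, [0, -0.5, -0.6], [0, 0, 0]], [0, [0, -0.6, -0.6], [0, 0, 0]]]}}

```text
clock: 30.8
position: [0.6345, 0.1662, 0.2644]
ee_rot: [2.274, 2.167, 0.001]
force: [2.1, 1.9, -4.1]
width: 0.141
gripper_force: 20.0
```

>>> {"api": "send_rows", "payload": {"increments": [[0, [0, -0.6, -0.5], [0, 0, 0]], [0, [0, -0.6, -0.5], [0, 0, 0]], [0, [0, -0.65, -0.5], [0, 0, 0]], [0, [0, -0.65, -0.45], [0, 0, 0]], [0, [0, -0.7, -0.4], [0, 0, 0]]]}}

```text
clock: 31.3
position: [0.6042, 0.1677, 0.2894]
ee_rot: [2.273, 2.164, 0.007]
force: [6.9, 0.1, 3.6]
width: 0.145
gripper_force: 20.0
```

>>> {"api": "send_rows", "payload": {"increments": [[0, [0, -0.7, -0.4], [0, 0, 0]], [0, [0, -0.7, -0.4], [0, 0, 0]], [0, [0, -0.75, -0.3], [0, 0, 0]], [0, [0, -0.75, -0.3], [0, 0, 0]], [0, [0, -0.8, -0.2], [0, 0, 0]]]}}

```text
clock: 31.8
position: [0.5679, 0.1696, 0.3064]
ee_rot: [2.272, 2.163, 0.01]
force: [6.2, -0.5, 6.9]
width: 0.144
gripper_force: 20.0
```

>>> {"api": "send_rows", "payload": {"increments": [[0, [0, -0.8, -0.2], [0, 0, 0]], [0, [0, -0.8, -0.15], [0, 0, 0]], [0, [0, -0.8, -0.1], [0, 0, 0]], [0, [0, -0.8, -0.05], [0, 0, 0]], [0, [0, -0.8, 0], [0, 0, 0]]]}}

```text
clock: 32.3
position: [0.5272, 0.1715, 0.3113]
ee_rot: [2.273, 2.164, 0.008]
force: [3.1, -3.0, 11.0]
width: 0.139
gripper_force: 20.0
```

>>> {"api": "send_rows", "payload": {"increments": [[0, [0, -0.8, -0.1], [0, 0, 0]], [0, [0, -0.8, -0.1], [0, 0, 0]], [0, [0, -0.8, 0], [0, 0, 0]], [0, [0, -0.8, 0.1], [0, 0, 0]], [0, [0, 0, 0], [0, 0, 0]]]}}

```text
clock: 32.8
position: [0.4924, 0.1732, 0.3094]
ee_rot: [-2.273, -2.168, 0.001]
force: [-0.3, 0.7, 5.9]
width: 0.141
gripper_force: 20.0
```

>>> {"api": "send_rows", "payload": {"increments": [[0, [0, 0, 0], [0, 0, 0]], [0, [0, 0, 0], [0, 0, 0]], [0, [0, 0, 0], [0, 0, 0]], [0, [0, 0, 0], [0, 0, 0]], [0, [0, 0, 0], [0, 0, 0]]]}}

```text
clock: 33.3
position: [0.4937, 0.1732, 0.3096]
ee_rot: [-2.274, -2.167, 0.0]
force: [-1.0, 0.1, 8.5]
width: 0.143
gripper_force: 20.0
```

```bash
python3 - <<'E'
from h import *
a=arm.get_image("top")[130:320,100:350];b=arm.get_image("side")[120:400,180:420]
o=np.zeros((560,790,3),np.uint8);o[:237,:312]=cv2.resize(a,(312,237));o[:,312:312+478]=cv2.resize(b,(478,560))
cv2.imwrite("pics/tip.png",o[:,:,::-1]);plan(.5,.17,.31,87.3)
E
```

```text
t 33.4 pos [0.4937 0.1732 0.3096] w 0.144 gf 20.0 F [-0.3 -0.1  8.2] j [-0.02  0.26 -0.52  1.66  0.13  1.26 -0.62]
turn(rad) [-0.    -0.    -0.001] then shift(cm) [-0.29  0.65 -0.04]
```

View pics/tip.png

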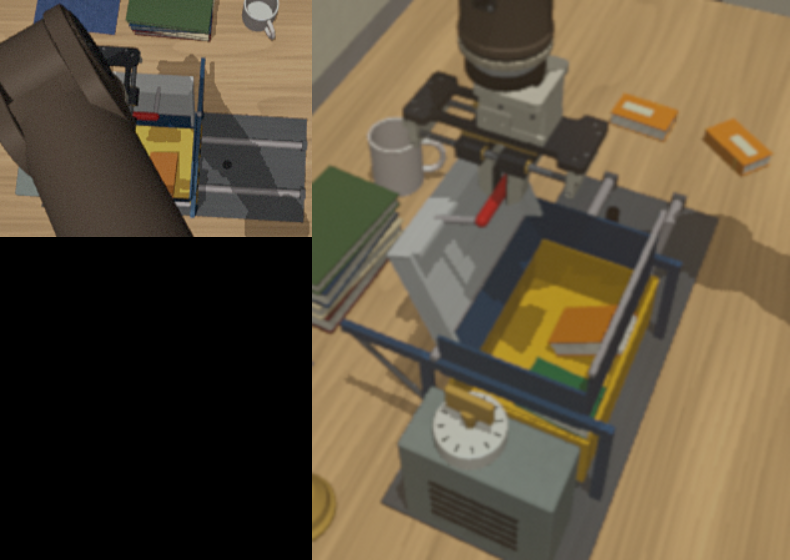

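Both books are now in the yellow box: orange at (590,330), green at (570,385). I'll lower the tray along the same arc.

>>> {"api": "send_rows", "payload": {"increments": [[0, [0, 0.8, -0.1], [0, 0, 0]], [0, [0, 0.8, 0], [0, 0, 0]], [0, [0, 0.8, 0.05], [0, 0, 0]], [0, [0, 0.8, 0.05], [0, 0, 0]], [0, [0, 0.8, 0], [0, 0, 0]]]}}

```text
clock: 33.9
position: [0.5343, 0.1712, 0.3101]
ee_rot: [2.274, 2.167, 0.001]
force: [0.3, 0.9, 7.9]
width: 0.145
gripper_force: 20.0
```

>>> {"api": "send_rows", "payload": {"increments": [[0, [0, 0.8, 0.05], [0, 0, 0]], [0, [0, 0.8, 0.1], [0, 0, 0]], [0, [0, 0.8, 0.15], [0, 0, 0]], [0, [0, 0.8, 0.2], [0, 0, 0]], [0, [0, 0.8, 0.2], [0, 0, 0]]]}}

```text
clock: 34.4
position: [0.5737, 0.1692, 0.3012]
ee_rot: [-2.273, -2.167, 0.002]
force: [0.1, 2.3, -3.5]
width: 0.146
gripper_force: 20.0
```

>>> {"api": "send_rows", "payload": {"increments": [[0, [0, 0.75, 0.3], [0, 0, 0]], [0, [0, 0.75, 0.3], [0, 0, 0]], [0, [0, 0.7, 0.4], [0, 0, 0]], [0, [0, 0.7, 0.4], [0, 0, 0]], [0, [0, 0.7, 0.4], [0, 0, 0]]]}}

```text
clock: 34.9
position: [0.6103, 0.1673, 0.2838]
ee_rot: [2.274, 2.167, -0.0]
force: [-0.1, 2.4, -0.7]
width: 0.145
gripper_force: 20.0
```

```bash
python3 - <<'E'
from h import *
plan(.6587,.165,.2327,87.3)
E
```

```text
t 34.9 pos [0.6103 0.1673 0.2838] w 0.145 gf 20.0 F [-0.1  2.4 -0.7] j [-0.04  0.46 -0.47  1.44  0.21  1.3  -0.58]
turn(rad) [-0.     0.    -0.001] then shift(cm) [0.   4.85 5.11]
```

>>> {"api": "send_rows", "payload": {"increments": [[0, [0, 0.6, 0.5], [0, 0, 0]], [0, [0, 0.6, 0.5], [0, 0, 0]], [0, [0, 0.6, 0.55], [0, 0, 0]], [0, [0, 0.55, 0.6], [0, 0, 0]], [0, [0, 0.55, 0.6], [0, 0, 0]]]}}

```text
clock: 35.4
position: [0.6401, 0.1658, 0.2568]
ee_rot: [2.274, 2.166, 0.003]
force: [5.4, 0.9, 2.2]
width: 0.145
gripper_force: 20.0
```

>>> {"api": "send_rows", "payload": {"increments": [[0, [0, 0.5, 0.6], [0, 0, 0]], [0, [0, 0.5, 0.6], [0, 0, 0]], [0, [0, 0.5, 0.6], [0, 0, 0]], [0, [0, 0.4, 0.5], [0, 0, 0]], [0, [0, 0, 0], [0, 0, 0]]]}}

```text
clock: 35.9
position: [0.6578, 0.1649, 0.2323]
ee_rot: [-2.274, -2.167, 0.002]
force: [4.0, 1.0, -0.3]
width: 0.143
gripper_force: 20.0
```

Level again. I'll release, lift, and turn toward the key.

>>> {"api": "send_rows", "payload": {"increments": [[4, [0, 0, 0], [0, 0, 0]], [6, [0, 0, 0], [0, 0, 0]], [6, [0, 0, 0], [0, 0, 0]], [6, [0, 0, 0], [0, 0, 0]], [6, [0, 0, 0], [0, 0, 0]]]}}

```text
clock: 36.4
position: [0.6575, 0.1651, 0.2338]
ee_rot: [2.274, 2.167, -0.0]
force: [-0.8, 0.5, 0.4]
width: 0.533
gripper_force: 0.0
```

>>> {"api": "send_rows", "payload": {"increments": [[6, [0, 0, -1], [0, 0, 0]], [6, [0, 0, -2], [0, 0, 0]], [6, [0, 0, -4], [0, 0, 0]], [6, [0, 0, -3], [0, 0, 0]], [6, [0, 0, -2], [0, 0, 0]]]}}

```text
clock: 36.9
position: [0.658, 0.1655, 0.3575]
ee_rot: [2.273, 2.167, 0.005]
force: [-0.3, -0.5, 0.1]
width: 0.657
gripper_force: 0.0
```

>>> {"api": "send_rows", "payload": {"increments": [[6, [0, 0, 0], [0, 0, -0.143]], [6, [0, 0, 0], [0, 0, -0.143]], [6, [0, 0, 0], [0, 0, -0.143]], [6, [0, 0, 0], [0, 0, -0.143]], [6, [0, 0, 0], [0, 0, -0.143]]]}}

```text
clock: 37.4
position: [0.6576, 0.1651, 0.3547]
ee_rot: [1.364, 2.83, 0.001]
force: [-0.5, 0.8, -0.3]
width: 0.655
gripper_force: 0.0
```

>>> {"api": "send_rows", "payload": {"increments": [[6, [0, 0, 0], [0, 0, -0.143]], [6, [0, 0, 0], [0, 0, -0.143]], [6, [0, 0, 0], [0, 0, -0.143]], [6, [0, 0, 0], [0, 0, -0.143]], [6, [0, 0, 0], [0, 0, -0.143]]]}}

```text
clock: 37.9
position: [0.6576, 0.165, 0.3547]
ee_rot: [0.287, 3.128, 0.0]
force: [0.5, -0.1, -0.6]
width: 0.654
gripper_force: 0.0
```

>>> {"api": "send_rows", "payload": {"increments": [[6, [0, 0, 0], [0, 0, -0.143]], [6, [0, 0, 0], [0, 0, 0]], [6, [0, 0, 0], [0, 0, 0]], [6, [0, 0, 0], [0, 0, 0]], [6, [0, 0, 0], [0, 0, 0]]]}}

```text
clock: 38.4
position: [0.6576, 0.1651, 0.3539]
ee_rot: [0.075, 3.141, -0.0]
force: [-0.2, 0.7, -0.1]
width: 0.65
gripper_force: 0.0
```

```bash
python3 - <<'E'
from h import *
k=st(.02,.192);print(k);plan(k[0],k[1],.32,177.3)
P=arm.camera_params("wrist");im=arm.get_image("wrist")
for c in blobs(im,*COL["red"],100): print('red',rect(c,P,.255))
cv2.imwrite("pics/w5.png",np.hstack([im[:,:400],arm.get_image("top")[130:340,100:300].repeat(2,0).repeat(2,1)])[:,:,::-1])
E
```

```text
[0.44902224 0.36684473]
t 38.4 pos [0.6576 0.1651 0.3539] w 0.650 gf 0.0 F [-0.2  0.7 -0.1] j [ 0.1   0.58 -0.79  1.17  0.4   1.55  0.91]
turn(rad) [-0.     0.    -0.001] then shift(cm) [21.79 19.17  3.39]
red (0.658, 0.1642, 120, 13, 87.4)
```

View pics/w5.png

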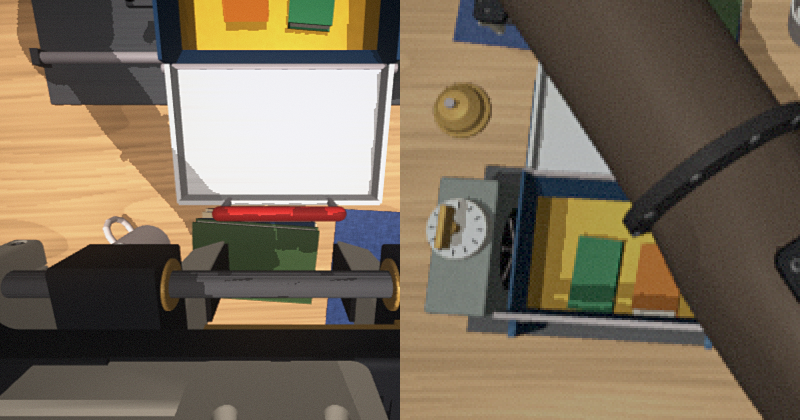

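The tray is level and empty, the box holds both books, and the bar is back at its original spot. On to the key.

>>> {"api": "send_rows", "payload": {"increments": [[5, [3.4, 3.8, 0], [0, 0, 0]], [5, [3.4, 3.8, 0], [0, 0, 0]], [5, [3.4, 3.8, 0], [0, 0, 0]], [5, [3.4, 3.8, 0], [0, 0, 0]], [5, [3.4, 3.9, 0], [0, 0, 0]]]}}

```text
clock: 39.0
position: [0.4987, 0.3604, 0.354]
ee_rot: [0.074, 3.14, 0.0]
force: [0.8, 0.8, -0.1]
width: 0.545
gripper_force: 0.0
```

>>> {"api": "send_rows", "payload": {"increments": [[5, [0, 0, 0], [0, 0, 0]], [5, [0, 0, 0], [0, 0, 0]], [5, [0, 0, 0], [0, 0, 0]], [5, [0, 0, 0], [0, 0, 0]], [5, [0, 0, 0], [0, 0, 0]]]}}

```text
clock: 39.5
position: [0.5012, 0.3581, 0.3535]
ee_rot: [-0.076, -3.141, 0.001]
force: [0.1, -0.0, 0.7]
width: 0.546
gripper_force: 0.0
```

```bash
python3 - <<'E'
from h import *
k=st(.02,.192);plan(k[0],k[1],.32,177.3)
P=arm.camera_params("wrist");im=arm.get_image("wrist")
hsv=cv2.cvtColor(im,cv2.COLOR_RGB2HSV)
q=proj(P,[*k,.24])[0]; print('pred top of key',q.round())
u,v=int(q[0]),int(q[1])
cv2.imwrite("pics/w6.png",cv2.resize(im[max(v-110,0):v+110,max(u-140,0):u+140],(560,440))[:,:,::-1]); print(max(u-140,0),max(v-110,0))
m=cv2.inRange(hsv,(12,110,60),(28,255,255)); m[:, :max(u-60,0)]=0; m[:,u+60:]=0; m[:max(v-60,0)]=0; m[v+60:]=0
for c in cv2.findContours(m,0,1)[0]:
    if cv2.contourArea(c)>150: print(rect(c[:,0,:],P,.24),cv2.minAreaRect(c))
w=cv2.inRange(hsv,(0,0,170),(180,60,255)); w[:, :max(u-90,0)]=0; w[:,u+90:]=0; w[:max(v-90,0)]=0; w[v+90:]=0
for c in cv2.findContours(w,0,1)[0]:
    if cv2.contourArea(c)>800: print('dial',rect(cv2.convexHull(c)[:,0,:],P,.19))
E
```

```text
t 39.5 pos [0.5012 0.3581 0.3535] w 0.546 gf 0.0 F [ 0.1 -0.   0.7] j [-0.18  0.47 -0.85  1.34  0.35  1.48  0.52]
turn(rad) [-0.    -0.    -0.001] then shift(cm) [5.25 0.63 3.35]
pred top of key [287. 152.]
146 42
(0.5003, 0.3538, 63, 6, 87.3) ((275.0, 208.0), (6.0, 66.0), 90.0)
(0.4511, 0.3654, 50, 14, 178.0) ((285.0, 154.0), (56.0, 16.0), 90.0)
(0.4034, 0.4083, 22, 6, 87.3) ((332.5, 96.0), (8.0, 25.0), 90.0)
(0.4426, 0.3212, 93, 10, 177.0) ((235.18016052246094, 144.89633178710938), (106.15507507324219, 12.051559448242188), 88.38645935058594)
dial (0.4358, 0.3674, 143, 72, 177.3)
```

View pics/w6.png

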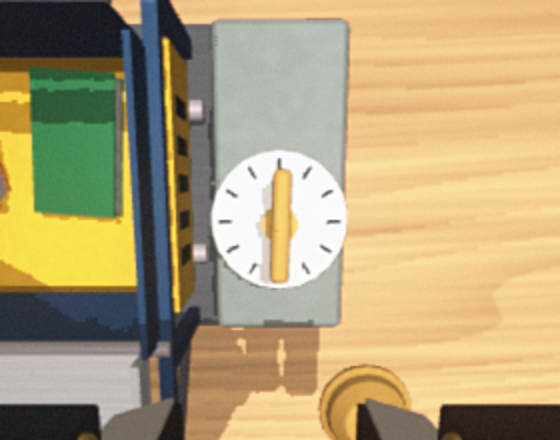

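The key's wings lie along the stand's x, at crop (281,222), centred in the dial, so it is at about 0. I'll go down and grip.

>>> {"api": "send_rows", "payload": {"increments": [[4, [2.5, 0.3, 0], [0, 0, 0]], [4, [2.6, 0.25, 0], [0, 0, 0]], [4, [0, 0, 3], [0, 0, 0]], [4, [0, 0, 3], [0, 0, 0]], [4, [0, 0, 3], [0, 0, 0]]], "force": 40}}

```text
clock: 40.05
position: [0.4499, 0.3666, 0.263]
ee_rot: [0.074, 3.14, 0.0]
force: [0.6, 1.0, -0.7]
width: 0.432
gripper_force: 0.0
```

>>> {"api": "send_rows", "payload": {"increments": [[4, [0, 0, 3], [0, 0, 0]], [4, [0, 0, 1.7], [0, 0, 0]], [4, [0, 0, 1], [0, 0, 0]], [0, [0, 0, 0], [0, 0, 0]], [0, [0, 0, 0], [0, 0, 0]]]}}

```text
clock: 40.55
position: [0.4498, 0.3674, 0.2075]
ee_rot: [0.072, 3.14, 0.001]
force: [1.1, 0.5, 0.7]
width: 0.309
gripper_force: 0.0
```

>>> {"api": "send_rows", "payload": {"increments": [[0, [0, 0, 0], [0, 0, 0]], [0, [0, 0, 0], [0, 0, 0]], [0, [0, 0, 0], [0, 0, 0]], [0, [0, 0, 0], [0, 0, 0]], [0, [0, 0, 0], [0, 0, 0]]]}}

```text
clock: 41.05
position: [0.4499, 0.366, 0.2075]
ee_rot: [0.073, 3.14, -0.003]
force: [-1.7, -6.7, 6.7]
width: 0.091
gripper_force: 40.0
```

```bash
python3 -c "
from h import *
plan(.4505,.366,.206,177.3);print(arm.observe()['ft_torque'])"
```

```text
t 41.0 pos [0.4499 0.366  0.2075] w 0.091 gf 40.0 F [-1.7 -6.7  6.7] j [-0.21  0.51 -0.83  1.66  0.41  1.15  0.38]
turn(rad) [-0.002  0.001  0.   ] then shift(cm) [-0.06  0.    0.15]
[-1.09057202  0.05862912  0.00406191]
```

>>> {"api": "send_rows", "payload": {"increments": [[0, [0, -0.1, 0], [0, 0, 0.1]], [0, [0, 0, 0], [0, 0, 0.1]], [0, [0, 0, 0], [0, 0, 0.1]], [0, [0, 0, 0], [0, 0, 0.1]], [0, [0, 0, 0], [0, 0, 0.1]]]}}

```text
clock: 41.55
position: [0.4499, 0.3663, 0.2076]
ee_rot: [0.853, 3.022, 0.002]
force: [0.8, 0.3, 1.3]
width: 0.096
gripper_force: 40.0
```

```bash
python3 -c "
from h import *
plan(.4505,.366,.206,177.3);print(arm.observe()['ft_torque'])"
```

```text
t 41.5 pos [0.4499 0.3663 0.2076] w 0.096 gf 40.0 F [0.8 0.3 1.3] j [-0.28  0.48 -0.71  1.67  0.34  1.12 -0.06]
turn(rad) [ 0.001  0.001 -0.503] then shift(cm) [-0.06 -0.03  0.16]
[-0.10147913 -0.39427624  0.08715844]
```

>>> {"api": "send_rows", "payload": {"increments": [[0, [0, 0, 0], [0, 0, 0.14]], [0, [0, 0, 0], [0, 0, 0.14]], [0, [0, 0, 0], [0, 0, 0.14]], [0, [0, 0, 0], [0, 0, 0.14]], [0, [0, 0, 0], [0, 0, 0.14]]]}}

```text
clock: 42.05
position: [0.4503, 0.3666, 0.2076]
ee_rot: [1.84, 2.545, 0.004]
force: [3.1, 0.9, -0.4]
width: 0.095
gripper_force: 40.0
```

>>> {"api": "send_rows", "payload": {"increments": [[0, [0, 0, 0], [0, 0, 0.14]], [0, [0, 0, 0], [0, 0, 0.14]], [0, [0, 0, 0], [0, 0, 0.14]], [0, [0, 0, 0], [0, 0, 0.14]], [0, [0, 0, 0], [0, 0, 0.14]]]}}

```text
clock: 42.55
position: [0.4508, 0.3665, 0.2076]
ee_rot: [2.602, 1.76, 0.005]
force: [4.2, 1.1, -1.7]
width: 0.094
gripper_force: 40.0
```

>>> {"api": "send_rows", "payload": {"increments": [[0, [0, 0, 0], [0, 0, 0.14]], [0, [0, 0, 0], [0, 0, 0.14]], [0, [0, 0, 0], [0, 0, 0.14]], [0, [0, 0, 0], [0, 0, 0.14]], [0, [0, 0, 0], [0, 0, 0]]]}}

```text
clock: 43.05
position: [0.451, 0.3663, 0.2076]
ee_rot: [-2.987, -0.973, -0.005]
force: [4.2, 0.7, -1.0]
width: 0.096
gripper_force: 40.0
```

```bash
python3 -c "
from h import *
plan(.4505,.366,.206,177.3);print(arm.observe()['ft_torque'])"
```

```text
t 43.0 pos [0.451  0.3663 0.2076] w 0.096 gf 40.0 F [ 4.2  0.7 -1. ] j [-0.58  0.4  -0.26  1.69  0.12  1.06 -1.83]
turn(rad) [ 0.004 -0.    -2.464] then shift(cm) [ 0.05 -0.03  0.16]
[-0.04494293 -1.03663769 -0.04205719]
```

>>> {"api": "send_rows", "payload": {"increments": [[0, [0, 0, 0], [0, 0, 0.14]], [0, [0, 0, 0], [0, 0, 0.14]], [0, [0, 0, 0], [0, 0, 0.14]], [0, [0, 0, 0], [0, 0, 0]], [0, [0, 0, 0], [0, 0, 0]]]}}

```text
clock: 43.55
position: [0.4511, 0.366, 0.2076]
ee_rot: [-3.123, -0.336, -0.005]
force: [5.0, -1.2, -0.6]
width: 0.096
gripper_force: 40.0
```

>>> {"api": "send_rows", "payload": {"increments": [[4, [0, 0, 0], [0, 0, 0]], [4, [0, 0, 0], [0, 0, 0]], [4, [0, 0, 0], [0, 0, 0]], [4, [0, 0, -3], [0, 0, 0]], [4, [0, 0, -2], [0, 0, 0]]]}}

```text
clock: 44.05
position: [0.4492, 0.3663, 0.2578]
ee_rot: [-3.123, -0.339, 0.0]
force: [-0.7, 0.3, 0.6]
width: 0.431
gripper_force: 0.0
```

>>> {"api": "send_rows", "payload": {"increments": [[4, [0, 0, 0], [0, 0, -0.14]], [4, [0, 0, 0], [0, 0, -0.14]], [4, [0, 0, 0], [0, 0, -0.14]], [4, [0, 0, 0], [0, 0, -0.14]], [4, [0, 0, 0], [0, 0, -0.14]]]}}

```text
clock: 44.55
position: [0.4491, 0.3662, 0.2568]
ee_rot: [-2.814, -1.397, 0.0]
force: [-0.8, 0.7, 0.1]
width: 0.437
gripper_force: 0.0
```

>>> {"api": "send_rows", "payload": {"increments": [[4, [0, 0, 0], [0, 0, -0.14]], [4, [0, 0, 0], [0, 0, -0.14]], [4, [0, 0, 0], [0, 0, -0.14]], [4, [0, 0, 0], [0, 0, -0.14]], [4, [0, 0, 0], [0, 0, -0.14]]]}}

```text
clock: 45.05
position: [0.4492, 0.3662, 0.2567]
ee_rot: [-2.164, -2.277, 0.0]
force: [0.2, 0.1, -0.4]
width: 0.437
gripper_force: 0.0
```

>>> {"api": "send_rows", "payload": {"increments": [[4, [0, 0, 0], [0, 0, -0.14]], [4, [0, 0, 0], [0, 0, -0.14]], [4, [0, 0, 0], [0, 0, -0.14]], [4, [0, 0, 0], [0, 0, -0.14]], [4, [0, 0, 0], [0, 0, -0.14]]]}}

```text
clock: 45.55
position: [0.4492, 0.3661, 0.2568]
ee_rot: [-1.252, -2.881, 0.0]
force: [0.8, 0.3, -0.0]
width: 0.436
gripper_force: 0.0
```

>>> {"api": "send_rows", "payload": {"increments": [[4, [0, 0, 0], [0, 0, -0.14]], [4, [0, 0, 0], [0, 0, -0.14]], [4, [0, 0, 0], [0, 0, -0.14]], [4, [0, 0, 0], [0, 0, -0.14]], [4, [0, 0, 0], [0, 0, -0.14]]]}}

```text
clock: 46.05
position: [0.4492, 0.3661, 0.2567]
ee_rot: [-0.188, -3.136, 0.0]
force: [-0.3, -0.7, 0.7]
width: 0.437
gripper_force: 0.0
```

>>> {"api": "send_rows", "payload": {"increments": [[4, [0, 0, 0], [0, 0, -0.14]], [4, [0, 0, 0], [0, 0, -0.14]], [4, [0, 0, 0], [0, 0, -0.06]], [4, [0, 0, 0], [0, 0, 0]], [4, [0, 0, 0], [0, 0, 0]]]}}

```text
clock: 46.55
position: [0.4493, 0.3661, 0.2567]
ee_rot: [0.332, -3.124, 0.0]
force: [-0.2, -0.5, -0.0]
width: 0.429
gripper_force: 0.0
```

```bash
python3 - <<'E'
from h import *
plan(.4505,.366,.206,177.3)
P=arm.camera_params("wrist");im=arm.get_image("wrist");cv2.imwrite("pics/w7.png",im[:,:,::-1])
im=arm.get_image("side");cv2.imwrite("pics/s7.png",cv2.resize(im[280:400,200:340],(560,480))[:,:,::-1])
E
```

```text
t 46.5 pos [0.4493 0.3661 0.2567] w 0.429 gf 0.0 F [-0.2 -0.5 -0. ] j [-0.2   0.47 -0.84  1.59  0.36  1.24  0.68]
turn(rad) [-0.    -0.     0.259] then shift(cm) [-0.12 -0.    5.07]
```

View pics/s7.png

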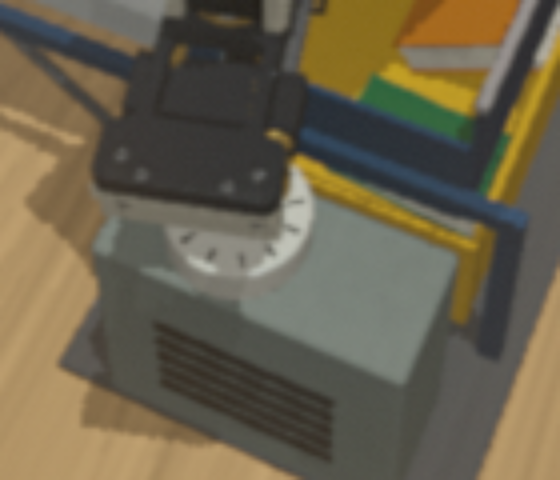

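The view is occluded by the hand, but the pose matches the released wings (minus a half turn). I'll regrip and wind on.

>>> {"api": "send_rows", "payload": {"increments": [[4, [-0.1, 0, 2.5], [0, 0, 0]], [4, [0, 0, 2.4], [0, 0, 0]], [0, [0, 0, 0], [0, 0, 0]], [0, [0, 0, 0], [0, 0, 0]], [0, [0, 0, 0], [0, 0, 0]]]}}

```text
clock: 47.15
position: [0.4507, 0.3671, 0.2091]
ee_rot: [-0.335, 3.122, 0.002]
force: [0.4, 0.2, -0.3]
width: 0.226
gripper_force: 0.0
```

>>> {"api": "send_rows", "payload": {"increments": [[0, [0, 0, 0], [0, 0, 0]], [0, [0, 0, 0], [0, 0, 0]], [0, [0, 0, 0], [0, 0, 0]], [0, [0, 0, 0], [0, 0, 0]], [0, [0, 0, 0], [0, 0, 0]]]}}

```text
clock: 47.65
position: [0.451, 0.366, 0.2089]
ee_rot: [-0.334, 3.122, -0.001]
force: [-0.4, -3.4, 5.3]
width: 0.098
gripper_force: 40.0
```

>>> {"api": "send_rows", "payload": {"increments": [[0, [0, 0, 0], [0, 0, 0.14]], [0, [0, 0, 0], [0, 0, 0.14]], [0, [0, 0, 0], [0, 0, 0.14]], [0, [0, 0, 0], [0, 0, 0.14]], [0, [0, 0, 0], [0, 0, 0.14]]]}}

```text
clock: 48.15
position: [0.4509, 0.3658, 0.2088]
ee_rot: [0.765, 3.045, -0.0]
force: [-1.1, -3.9, 5.0]
width: 0.098
gripper_force: 40.0
```

>>> {"api": "send_rows", "payload": {"increments": [[0, [0, 0, 0], [0, 0, 0.14]], [0, [0, 0, 0], [0, 0, 0.14]], [0, [0, 0, 0], [0, 0, 0.14]], [0, [0, 0, 0], [0, 0, 0.14]], [0, [0, 0, 0], [0, 0, 0.14]]]}}

```text
clock: 48.65
position: [0.4507, 0.3656, 0.2088]
ee_rot: [1.763, 2.599, -0.0]
force: [-0.9, -4.9, 5.3]
width: 0.096
gripper_force: 40.0
```

>>> {"api": "send_rows", "payload": {"increments": [[0, [0, 0, 0], [0, 0, 0.14]], [0, [0, 0, 0], [0, 0, 0.14]], [0, [0, 0, 0], [0, 0, 0.14]], [0, [0, 0, 0], [0, 0, 0.14]], [0, [0, 0, 0], [0, 0, 0.14]]]}}

```text
clock: 49.15
position: [0.4504, 0.3656, 0.2088]
ee_rot: [2.547, 1.837, -0.0]
force: [-2.3, -4.7, 6.5]
width: 0.097
gripper_force: 40.0
```

```bash
python3 -c "
from h import *
plan(.4505,.366,.206,177.3);print(arm.observe()['ft_torque'])"
```

```text
t 49.1 pos [0.4504 0.3656 0.2088] w 0.097 gf 40.0 F [-2.3 -4.7  6.5] j [-0.53  0.4  -0.33  1.69  0.15  1.08 -1.23]
turn(rad) [-0.000e+00  1.000e-03 -1.845e+00] then shift(cm) [-0.01  0.04  0.28]
[-1.17583202  0.47271773  0.16043284]
```

>>> {"api": "send_rows", "payload": {"increments": [[0, [0, 0, 0], [0, 0, 0.14]], [0, [0, 0, 0], [0, 0, 0.14]], [0, [0, 0, 0], [0, 0, 0.14]], [0, [0, 0, 0], [0, 0, 0.08]], [0, [0, 0, 0], [0, 0, 0.05]]]}}

```text
clock: 49.65
position: [0.4502, 0.3657, 0.2088]
ee_rot: [2.949, 1.081, 0.0]
force: [-2.9, -5.1, 7.1]
width: 0.101
gripper_force: 40.0
```

```bash
python3 -c "
from h import *
plan(.4505,.366,.206,177.3);print(arm.observe()['ft_torque'])"
```

```text
t 49.6 pos [0.4502 0.3657 0.2088] w 0.101 gf 40.0 F [-2.9 -5.1  7.1] j [-0.62  0.39 -0.21  1.7   0.09  1.07 -1.73]
turn(rad) [ 0.000e+00  1.000e-03 -2.392e+00] then shift(cm) [-0.02  0.03  0.28]
[-1.1719341   0.51719398  0.0916226 ]
```

>>> {"api": "send_rows", "payload": {"increments": [[0, [0, 0, 0], [0, 0, 0.05]], [0, [0, 0, 0], [0, 0, 0.05]], [0, [0, 0, 0], [0, 0, 0.05]], [0, [0, 0, 0], [0, 0, 0]], [0, [0, 0, 0], [0, 0, 0]]]}}

```text
clock: 50.15
position: [0.4503, 0.3657, 0.2088]
ee_rot: [3.019, 0.863, 0.001]
force: [-1.9, -5.1, 6.6]
width: 0.107
gripper_force: 42.5
```

```bash
python3 -c "
from h import *
plan(.4505,.366,.206,177.3);print(arm.observe()['ft_torque'])"
```

```text
t 50.1 pos [0.4503 0.3657 0.2088] w 0.107 gf 42.5 F [-1.9 -5.1  6.6] j [-0.64  0.39 -0.18  1.7   0.08  1.06 -1.86]
turn(rad) [ 1.000e-03  1.000e-03 -2.537e+00] then shift(cm) [-0.02  0.03  0.28]
[-1.22293415  0.54262932  0.95052925]
```

Torque rose to 0.95 N m at a tool angle of about 5.65 rad: that's the hard stop. I'll release and lift away, clear of everything, with a look at the end.

>>> {"api": "send_rows", "payload": {"increments": [[5, [0, 0, 0], [0, 0, 0]], [5, [0, 0, 0], [0, 0, 0]], [5, [0, 0, 0], [0, 0, 0]], [5, [0, 0, -2], [0, 0, 0]], [5, [0, 0, -4], [0, 0, 0]]]}}

```text
clock: 50.65
position: [0.449, 0.3651, 0.2655]
ee_rot: [3.018, 0.861, -0.009]
force: [-0.2, 0.9, 1.6]
width: 0.485
gripper_force: 0.0
```

>>> {"api": "send_rows", "payload": {"increments": [[5, [0, 0, -4], [0, 0, 0]], [5, [0, 0, -4], [0, 0, 0]], [5, [-4, 0, 0], [0, 0, 0]], [5, [-4, 0, 0], [0, 0, 0]], [5, [-4, 0, 0], [0, 0, 0]]]}}

```text
clock: 51.15
position: [0.3473, 0.3025, 0.3477]
ee_rot: [-3.021, -0.862, -0.0]
force: [-0.5, 0.5, 1.0]
width: 0.546
gripper_force: 0.0
```

>>> {"api": "send_rows", "payload": {"increments": [[5, [-3, 0, 0], [0, 0, 0]], [5, [-3, 0, 0], [0, 0, 0]], [5, [0, 0, 0], [0, 0, 0]], [5, [0, 0, 0], [0, 0, 0]], [5, [0, 0, 0], [0, 0, 0]]]}}

```text
clock: 51.65
position: [0.2982, 0.2718, 0.3478]
ee_rot: [-3.021, -0.861, -0.001]
force: [-0.3, -0.1, -1.0]
width: 0.546
gripper_force: 0.0
```

```bash
python3 - <<'E'
from h import *
k=st(.02,.192);plan(k[0],k[1],.3,0)
a=arm.get_image("top");b=arm.get_image("side")
o=np.zeros((420,790,3),np.uint8);o[:,:400]=a[130:340,100:300].repeat(2,0).repeat(2,1);o[:,400:]=cv2.resize(b[170:380,180:375],(390,420))
cv2.imwrite("pics/f1.png",o[:,:,::-1])
for c in blobs(a,(12,110,60),(28,255,255),30):
    r=rect(c,"top",.24)
    if np.hypot(r[0]-.45,r[1]-.366)<.05: print('key',r)
for c in blobs(a,*COL["yellow"]): print('box',rect(c,"top",.117))
for c in blobs(a,*COL["red"]): print('bar',rect(c,"top",.255))
E
```

```text
t 51.6 pos [0.2982 0.2718 0.3478] w 0.546 gf 0.0 F [-0.3 -0.1 -1. ] j [-0.64 -0.01 -0.23  1.84 -0.    1.31 -1.88]
turn(rad) [-0.    -0.     0.555] then shift(cm) [15.09 -9.5   4.78]
key (0.4534, 0.3699, 59, 27, 58.0)
box (0.4198, 0.172, 210, 143, 87.3)
bar (0.6574, 0.1634, 120, 13, 87.1)
```

View pics/f1.png

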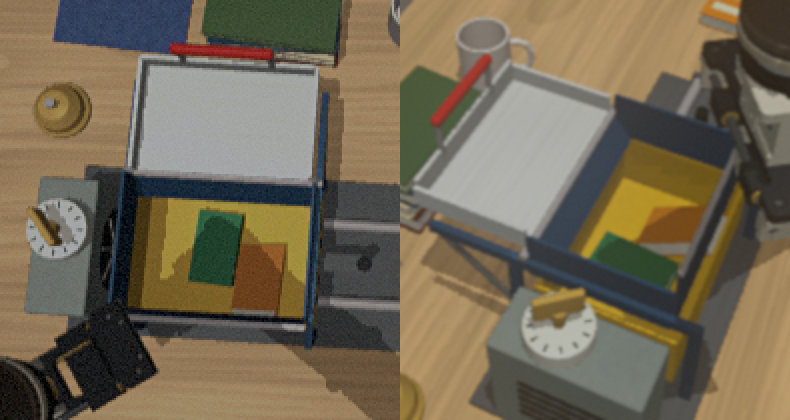

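Everything checks out: tray level and empty, both books in the box, box home, and the key wings at about 40° (5.6 rad wound). The mug, hardbacks and bell are untouched. Handing in.

```bash
python3 -c "
from cell import arm
print(arm.sign_off())"
```

```text
the job is handed in; nothing more can be done
None
```

The job is handed in, and the last pictures showed it done: the box home with the green and orange books (the only two there) inside, the tray empty and level again, and the key wound to its hard stop at 5.6 rad, all in about 52 s.

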